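Pressure plate from its keeper hook to the blower-wheel fixture

ROBOT

A 6-joint arm with a two-finger parallel gripper is mounted at the origin on the work surface. World frame = base frame: x ahead of the robot, y to its left, z up, the work surface at z = 0. Lengths are in mm, angles in rad, forces in N, time in s.
With the tool pointing down it reaches from about 350 to 775 mm from the base axis. Payload 7.3 kg.
Tool frame: the origin (TCP) lies on the centre line of the jaws, within the pads' length; the fingertips stand 22 mm ahead of it and the grasp point (between the pads) lies 3 mm ahead of it (bot.finger_overhang is the distance from the TCP to the fingertips, in mm); y points along the fingers, z is the direction in which the jaws open and shut, and the axes are right-handed (so a half turn about y gives the same grasp; the last joint's range is limited). The gripper opens to 92 mm and grips with 3 to 60 N. Pads are 19 mm wide; open, the fingers measure 130 mm over their backs; the gripper's body (75 mm by 190 mm) begins 47 mm behind the grasp point.
Start: joints at [-1.258, 0.342, 1.524, -0, 1.275, -0.146], TCP at [232.532, -470.714, 248.741] pointing down, gripper open.
Joint ranges: [-2.53, 2.53], [-0.77, 2.02], [0.04, 2.7], [-1, 4.14], [0.28, 2.66], [-3.11, 3.11]. Speed limits (rad/s): [2.57, 2.57, 3.14, 3.14, 3.14, 3.14].

INTERFACE

Orientations are given as [roll, pitch, yaw] about the fixed x, y, z axes, in that order (R = Rz(yaw) Ry(pitch) Rx(roll)).
In Python, from plant import bot, viewer, find_in, spot_point gives the robot as it stands.
- The arm moves only by the tool send_rows, never from a script. Its argument "moves" is a list of rows, each a list of 3 entries, a list of its own where there are three numbers: the shift along the tool's x, y, z in mm, then the turn, a rotation vector about the tool's x, y, z in degrees, then the finger opening in mm, from 0 to 91.8. A call has 1 to 20 rows; each row shifts and turns the pose as measured when the row begins, along the tool's axes as they then stand; what a row does not reach is not made up. A row lasts 1/8 s, in which the tool goes at most 62.5 mm and 10.7 degrees, less where a joint would pass 70% of its speed; a pose out of reach is approached as far as the arm can. A call with a gripper value outside its range is refused whole. The fingers move at their own pace and stop on an object; the grip force is fixed at half the most. Time passes only in rows, so rows that do not move let the fingers close. It gives the time, the measured TCP pose, the force and the opening at its end, in the units of the state.
- bot.get_obs(): the state, without advancing time (a new reading comes with each control period).
- viewer.capture(name): name is "side" or "top" or "wrist"; returns the picture (480x640x3 uint8, blue, green, red); there is no depth.
- viewer.camera_model(name): a dict with "fx", "fy", "cx", "cy" (pixels), "rvec" (rotation vector, rad) and "tvec" (3), from world to camera coordinates, as OpenCV has them. Camera axes: x right, y down, z forward; pixel columns grow to the right and rows downward; lengths in mm; the calibration is good to about 2 mm. A picture is of the moment at which its call begins: read the wrist's pose just before it. camera_model takes no time and is no camera call; for the wrist camera it gives the pose at the moment of the call.
- bot.close_job(): hands the job in, once; it reports no verdict.
Trained networks look in the newest picture that a camera, given by its name, has taken for a name from the list of things; names that differ only in an ending like _2 or _b are one class to them, and where a whole thing is asked for, a point or a joint stands for the part that bears it (a point fixed in the world has none). Each returns a list of dicts, best first, with "conf" (0 to 1); they miss things now and then, are a little off and sometimes report something else, mostly with a low value. They report only what shows in the picture. A call takes as long as a camera call. They do not tell look-alikes from the thing itself.
- find_in(camera, thing): "extent" ([centre column, centre row, width, height] in pixels, round what is visible of it).
- spot_point(camera, thing): "point" ([column, row] in pixels: a listed point, or the origin of a listed thing).
The state is a dict: "time": time; "joint_positions": joint angles; "dq": joint speeds; "tau": joint torques, N m; "tool_pos": TCP position; "tcp_rot": TCP orientation; "contact_force": force on the tool from outside, world axes, zero at the start; "moment": the same for the moment, N m; "grip_width": finger opening in mm.
Only numpy, scipy, OpenCV 4.12 (cv2) and the standard library are available. Lean on these libraries where they do the work, as an engineer would, in place of code of your own. Each camera call takes 0.05 s, during which the arm holds its last target.

TASK

Take the pressure plate off its hook: press its bail back against the sprung keeper until it is out from under the hook's bill, lift it over the bill and draw it off. Lower the plate (do not drop it) over the fixture's spindle until it lies flat on the blower wheel, then push the yellow retaining bar by its black knob round to its stop, so that it lies over the plate's rim. Leave the small wheel, the wrench and the grease jar where they are.

Things in the scene. Friction and masses are not known exactly. Their poses are not given: they have to be found in the camera images.
- bail (a point): middle of the top bar of the plate's bail, a rigid dark hoop of 10 mm round bar: legs at y = -50 and +50 mm on the plate, a level top bar along y, its centre line 92 mm above the plate's underside. x, y, z are the plate's axes, z up. At the start the middle of this bar hangs on the hook, the plate level below; the bar can be pinched from above 28 mm to either side of the hook
- bore (a point): centre of the pressure plate's bore at the plate's underside, 92 mm below bail; same axes
- plate: the pressure plate: loose aluminium disc 160 mm across, 12 mm thick, with a 30 mm bore in the middle and the bail fixed on top; about 0.5 kg in all; origin as bore
- hook_seat (a point): where the middle of the bail bar rests in the fixed red hook (14 mm thick), 130 mm above the bench. x points from the hook's open tip back to the post (the way to press), y along the bar, z up. The tip's bill overhangs the bar to x = +3 mm: the bar's centre must be at x = 9 mm or more to rise; 12 to 14 is best
- keeper (a joint): sprung leaf, 12 mm wide, 40 mm long, hanging from a pin at x = 25, z = 36 mm from hook_seat, lower end just behind the bail bar. 0 = shut, grows (rad) as it is pressed back to the post; about 0.27 with the bail 12 mm back. Takes about 3 N to start, 6 N open; springs shut by itself
- seat (a point): on the axis of the fixture's fixed upright spindle at the height of the blower wheel's top, where the underside of the plate must come (90 mm above the bench). The spindle is 24 mm in diameter with a coned tip 30 mm above this point. x and y are the fixture's axes, z up
- wheel: the blower wheel, 150 mm across and 70 mm high, galvanised steel slats, standing loose on the fixture's cream base, over the spindle; origin at the centre of its underside
- bar_pivot (a point): axis of the pin on which the yellow retaining bar swings level, half-way up the bar's thickness; at x = 80, y = -76, z = 22 mm from seat. The bar is 205 mm long, 26 mm wide, 12 mm thick; its underside passes 4 mm above the seated plate's top
- bar (a joint): angle of the retaining bar: 0 = against its stop, lying along the fixture's x axis over the plate's rim (free end to -x); grows (rad) as the bar swings open, its free end away from the wheel (anticlockwise from above). Stays where it is left; about 1.5 N at the knob moves it
- knob (a point): centre of the bar's black ball knob, 30 mm in diameter, 165 mm from the pivot, 34 mm above the bar's mid thickness, on a 12 mm stud
- small_wheel: bystander: small blower wheel, 90 mm across, 45 mm high; origin at the centre of its underside
- wrench: bystander: wrench 170 mm long lying on the bench
- grease_jar: bystander: blue jar, 60 mm across, 75 mm high; origin at the centre of its underside
- stand: the green hook stand, fixed; origin on the bench below hook_seat, same axes. From hook_seat: bill's top z = 23 mm, tip's front x = -20; keeper's pin and lug (x = 21 to 46 mm) to z = 41, nothing higher; arm's underside z = -20, so inside the bail the plate can rise about 55 mm and must then be drawn off towards -x (105 mm frees the plate); 40 mm square post, front at x = 109
There are look-alikes about, which are no part of the job. Leave any blue, orange or pink look-alike of the plate alone.

How it is judged (in metres and radians):
On the way, in this order (a step that is already met when the one before it is completed fails the run):
1. the bail presses the keeper open, out from under the bill (value of joint keeper above 0.1 rad and x of bail in the frame of hook_seat above 0.007 m and z of bail in the frame of hook_seat below 0.012 m), for 0.05 s.
2. the plate's bail is off the hook and the keeper has sprung shut (horizontal distance between bail and hook_seat above 0.08 m and value of joint keeper below 0.08 rad), for 0.1 s.
3. the plate lies flat on the wheel, over the spindle (horizontal distance between bore and seat below 0.006 m and z of bore in the frame of seat below 0.003 m and angle between bore's own z axis and vertical below 0.04 rad), for 0.2 s.
At the end, for the whole second after the job is handed in: The plate is at rest flat (within 0.04 rad) on the blower wheel, its underside within 3 mm of the wheel-top height and its bore within 6 mm of the spindle's axis; the retaining bar is within 0.05 rad of its stop; the keeper has sprung shut (below 0.08 rad) (all of step 3 and value of joint bar below 0.05 rad and value of joint keeper below 0.08 rad and linear speed of plate below 0.02 m/s); the robot touches nothing.
It fails at once if the plate is dropped (falls free faster than 0.5 m/s) (linear speed of plate above 0.5 m/s and contact force between the fingers and plate below 0.5 N).
It fails at once if the small wheel, the wrench or the grease jar is moved by more than 30 mm (distance of any of small_wheel, wrench, grease_jar from where it was at the start of the episode above 0.03 m).
It also fails if it takes over 64 s, if anything falls off the work surface, if the arm or the gripper's body presses on something with over 40 N, if the wrist force passes 120 N, or if a joint passes its speed limit or range.

## Working session

There is one attempt and no reset: what is moved stays moved. The work goes in short steps, Python scripts to look and compute and a tool call to move; the robot and the scene stay as the last step left them, time stands still between calls to the robot, and variables do not carry over. Pictures are saved under pics/ and viewed, and the job is handed in when it is done.

Besides the shell and the picture viewer there is one more tool, called after "Request:" as name([rows], argument=value, ...), one row to a line, values as JSON. send_rows: Moves the arm, as the interface text tells. Its arguments: {"type":"object","properties":{"moves":{"type":"array","items":{"type":"array"}}},"required":["moves"]}

```bash
ls; mkdir -p pics
python3 - <<'E'
from plant import bot, viewer, find_in, spot_point
import cv2
print(bot.get_obs())
for c in ("side","top","wrist"):
    m=viewer.camera_model(c); print(c,m)
    im=viewer.capture(c); cv2.imwrite(f"pics/{c}0.png",im)
E
```

```text
pics
{'time': 0.0, 'joint_positions': array([-1.25798966e+00,  3.42711359e-01,  1.52504574e+00, -2.83206744e-05,
        1.27542869e+00, -1.46016888e-01]), 'dq': array([ 1.35746363e-03,  9.42372950e-05,  9.29741278e-04, -5.42819059e-04,
       -5.05912797e-04,  6.25037574e-04]), 'tau': array([ 4.26207798e-04, -4.31237698e+01, -2.44217741e+01,  7.15392851e-02,
        5.61062491e-02, -1.20130626e-04]), 'tool_pos': array([ 232.4004142 , -470.31729075,  248.04082846]), 'tcp_rot': array([-1.57237645e+00,  2.05005928e-04, -2.68276100e+00]), 'contact_force': array([-0.10981269, -0.45803558, -0.04390412]), 'moment': array([-0.03496324, -0.01317527,  0.01009254]), 'grip_width': 91.96511903741894}
side {'fx': 467.71807393652415, 'fy': 467.71807393652415, 'cx': 315.0202566210386, 'cy': 238.45949170930842, 'rvec': array([ 1.13263891, -2.43737072,  0.9448452 ]), 'tvec': array([412.06739603, 307.1530665 , 929.91647992])}
top {'fx': 474.6108935073597, 'fy': 474.6108935073597, 'cx': 318.11240416639174, 'cy': 233.09606777583423, 'rvec': array([ 2.19684477, -2.1843368 ,  0.11320536]), 'tvec': array([  99.76434115,  482.73630432, 1481.51480301])}
wrist {'fx': 374.1758620596619, 'fy': 374.1758620596619, 'cx': 321.58768955925143, 'cy': 247.0035342153855, 'rvec': array([-2.46276275,  1.52842221,  0.21488273]), 'tvec': array([-524.57775139,  -35.1119773 ,  389.94817795])}
```

View pics/top0.png

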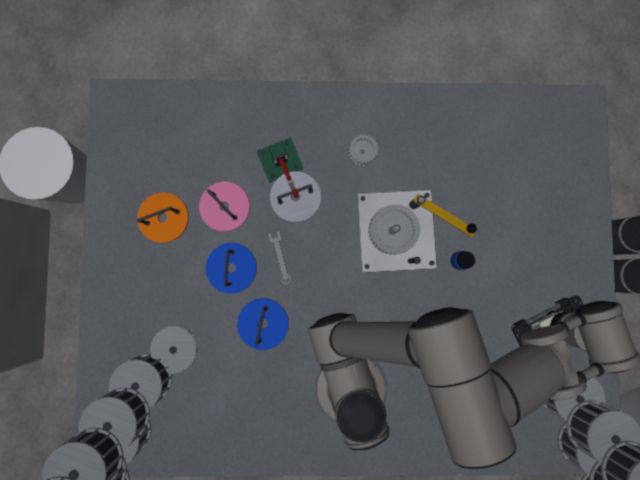

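View pics/side0.png

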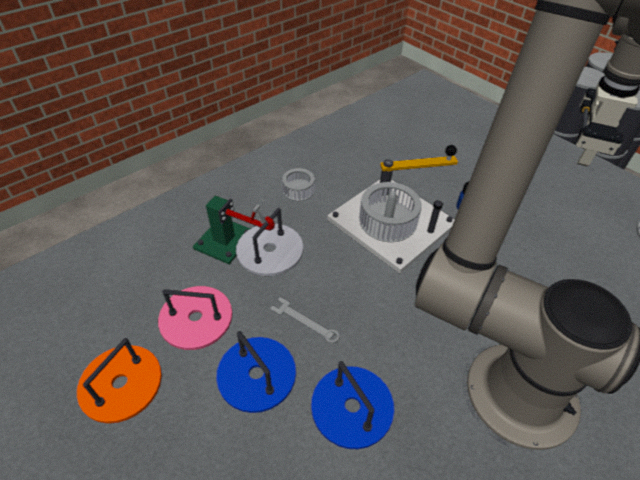

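View pics/wrist0.png

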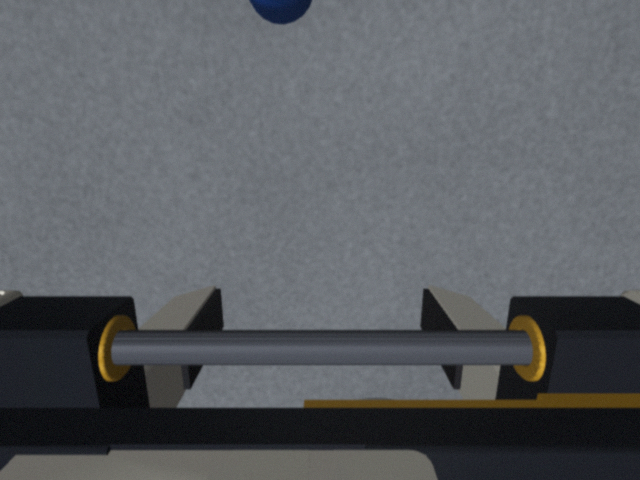

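The top view shows the aluminium plate at (296,196), hanging on the red hook of the green stand (280,160). The wheel and spindle are at (394,229), the yellow bar's pivot at (418,202) and its knob at (471,229). The other hooped discs are look-alikes: orange (162,217), pink (224,206), and blue (231,268) and (263,323). Only the grey one is aluminium and on the hook. Next I measure.

```bash
cat > h.py <<'E'
import numpy as np, cv2
from plant import bot, viewer, find_in, spot_point
def M(c):
    m=viewer.camera_model(c); K=np.array([[m['fx'],0,m['cx']],[0,m['fy'],m['cy']],[0,0,1]])
    R=cv2.Rodrigues(np.array(m['rvec']))[0]; return K,R,np.array(m['tvec']).reshape(3)
def ray(c,p):
    K,R,t=M(c); d=R.T@np.linalg.inv(K)@np.array([p[0],p[1],1.]); return -R.T@t,d/np.linalg.norm(d)
def atz(c,p,z):
    o,d=ray(c,p); return o+d*(z-o[2])/d[2]
def tri(obs):
    A=0;b=0
    for c,p in obs:
        o,d=ray(c,p);Q=np.eye(3)-np.outer(d,d);A=A+Q;b=b+Q@o
    x=np.linalg.solve(A,b)
    return x,[np.linalg.norm((np.eye(3)-np.outer(d,d))@(x-o)) for o,d in (ray(c,p) for c,p in obs)]
def proj(c,X):
    K,R,t=M(c); v=K@(R@np.array(X,float)+t); return v[:2]/v[2]
E
python3 - <<'E'
from h import *
np.set_printoptions(precision=1,suppress=True)
ims={c:viewer.capture(c) for c in("side","top")}
for th in ["bail","bore","hook_seat","keeper","seat","wheel","bar_pivot","knob","small_wheel","wrench","grease_jar","stand"]:
    for c in ims:
        print(th,c,[(np.round(d['conf'],2),np.array(d['point'])) for d in spot_point(c,th)[:6]])
cv2.imwrite("pics/t1.png",cv2.resize(ims['top'][120:280,240:480],None,fx=3.3,fy=3.3,interpolation=cv2.INTER_CUBIC))
cv2.imwrite("pics/s1.png",cv2.resize(ims['side'][130:290,180:420],None,fx=3.3,fy=3.3,interpolation=cv2.INTER_CUBIC))
E
```

```text
bail side [(np.float64(0.95), array([250.7, 356.5])), (np.float64(0.95), array([105.6, 362.9])), (np.float64(0.74), array([188.7, 293.6])), (np.float64(0.6), array([266.4, 223.9])), (np.float64(0.57), array([356.5, 383.8]))]
bail top [(np.float64(0.93), array([227.6, 267.6])), (np.float64(0.83), array([294.1, 193.1])), (np.float64(0.75), array([220.2, 201.1])), (np.float64(0.6), array([155.8, 212.7])), (np.float64(0.55), array([258.2, 328.8]))]
bore side [(np.float64(0.98), array([275.4, 248.7])), (np.float64(0.9), array([194.2, 317.7])), (np.float64(0.89), array([122.7, 382. ])), (np.float64(0.83), array([257.9, 371.1])), (np.float64(0.57), array([352.8, 404.6]))]
bore top [(np.float64(0.96), array([161.6, 218.6])), (np.float64(0.88), array([230.8, 269.6])), (np.float64(0.85), array([296.6, 197.8])), (np.float64(0.83), array([262.6, 323.3])), (np.float64(0.62), array([224.4, 206.9]))]
hook_seat side [(np.float64(0.96), array([268.1, 222.5]))]
hook_seat top [(np.float64(0.59), array([294. , 190.9]))]Traceback (most recent call last):
  File "<stdin>", line 6, in <module>
ValueError: it knows: bail, bar_pivot, bore, grease_jar, hook_seat, knob, plate, seat, small_wheel, stand, wheel, wrench
```

Run:
```python
from h import *
np.set_printoptions(precision=1,suppress=True)
ims={c:viewer.capture(c) for c in("side","top")}
for th in ["seat","wheel","bar_pivot","knob","small_wheel","wrench","grease_jar","stand"]:
    for c in ims:
        print(th,c,[(float(np.round(d['conf'],2)),np.array(d['point'])) for d in spot_point(c,th)[:3]])
cv2.imwrite("pics/t1.png",cv2.resize(ims['top'][120:280,240:480],None,fx=3.3,fy=3.3,interpolation=cv2.INTER_CUBIC))
cv2.imwrite("pics/s1.png",cv2.resize(ims['side'][130:290,180:420],None,fx=3.3,fy=3.3,interpolation=cv2.INTER_CUBIC))
```

```text
seat side [(0.85, array([390.9, 201.2])), (0.72, array([387.4, 164.1]))]
seat top [(0.79, array([396.7, 228.8]))]
wheel side [(0.91, array([385.1, 220.7]))]
wheel top [(0.87, array([392.4, 230.4])), (0.75, array([395.7, 229.4]))]
bar_pivot side [(0.66, array([388.9, 161. ]))]
bar_pivot top [(0.56, array([418.1, 200.2]))]
knob side [(0.81, array([447.4, 151.6]))]
knob top [(0.74, array([474.9, 227.3]))]
small_wheel side [(0.63, array([298.8, 188.1]))]
small_wheel top [(0.72, array([359.2, 152.9])), (0.3, array([292.1, 191.8]))]
wrench side [(0.63, array([304.1, 322.8])), (0.37, array([386.7, 221.9]))]
wrench top [(0.52, array([279.4, 258.6])), (0.37, array([393. , 227.7]))]
grease_jar side [(0.51, array([467.9, 209. ]))]
grease_jar top [(0.95, array([456.8, 259.4])), (0.43, array([296. , 199.5])), (0.24, array([291.5, 191.4]))]
stand side []
stand top [(0.8, array([295.3, 199.5]))]
```

View pics/t1.png

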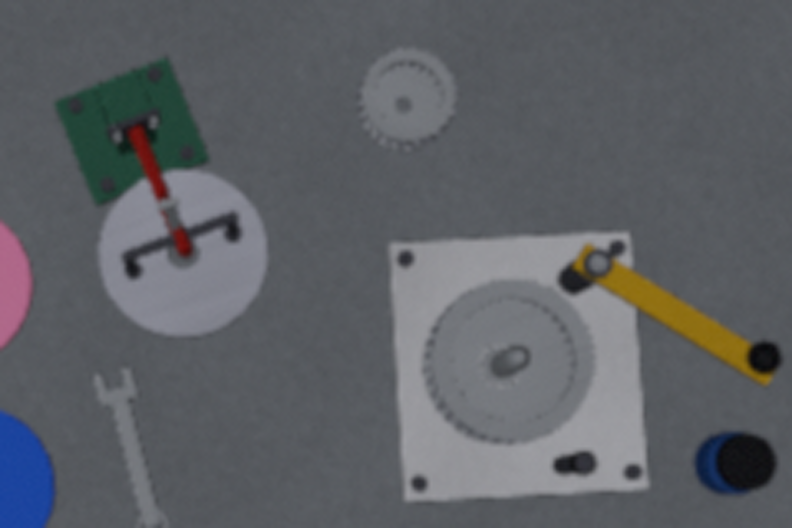

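View pics/s1.png

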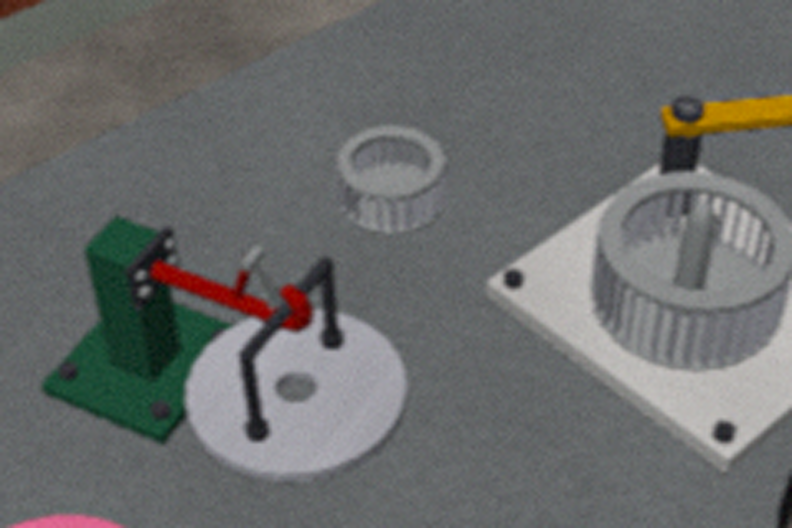

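Run:
```python
from h import *
np.set_printoptions(precision=1,suppress=True)
P=dict(bail=[("side",(266.4,223.9)),("top",(294.1,193.1))],bore=[("side",(275.4,248.7)),("top",(296.6,197.8))],hook=[("side",(268.1,222.5)),("top",(294,190.9))],
seat=[("side",(390.9,201.2)),("top",(396.7,228.8))],pivot=[("side",(388.9,161)),("top",(418.1,200.2))],knob=[("side",(451,151)),("top",(472,228))],jar=[("side",(467.9,209)),("top",(456.8,259.4))],wrench=[("side",(304.1,322.8)),("top",(279.4,258.6))],sw=[("side",(298.8,188.1)),("top",(359.2,152.9))],)
for k,v in P.items(): print(k,*tri(v))
f=lambda u,v:(240+u/3.3,120+v/3.3)
g=lambda u,v:(180+u/3.3,130+v/3.3)
print("hook bail z130", atz("top",(294.1,193.1),130),atz("side",(266.4,223.9),130))
print("bore z50", atz("top",f(184,252),50), atz("side",g(296,386),50))
print("bail corners", atz("top",f(127,260),130),atz("top",f(236,218),130))
print("bail corners side", atz("side",g(247,356),130),atz("side",g(326,263),130))
print("hook base end",atz("top",f(135,130),128),"tip",atz("top",f(187,250),140))
print("spindle tip",atz("top",f(522,354),120), "side",atz("side",g(706,200),120))
print("base corners",[atz("top",f(*q),20)[:2] for q in((392,242),(630,233),(648,488),(405,500))])
print("pivot pin top", atz("top",f(598,263),120), "knob", atz("top",f(764,357),146))
print("stop", atz("top",f(585,463),100))
```

```text
bail [592.8 178.5 129.2] [np.float64(3.0363514338299233), np.float64(3.036351433830047)]
bore [588.9 168.9  40.9] [np.float64(2.6462102373872005), np.float64(2.6462102373871734)]
hook [596.6 175.8 129.5] [np.float64(0.9491690213690263), np.float64(0.9491690213690059)]
seat [ 494.  -132.7   83.3] [np.float64(3.1226450160195274), np.float64(3.1226450160195753)]
pivot [ 570.6 -189.8  135.4] [np.float64(1.4566038720496144), np.float64(1.4566038720496206)]
knob [ 491.4 -345.4  137.9] [np.float64(1.1457476236632222), np.float64(1.1457476236633763)]
jar [ 399.2 -346.8   -5.5] [np.float64(3.569380122161785), np.float64(3.5693801221620727)]
wrench [403.2 226.7  -3. ] [np.float64(2.3193028122404873), np.float64(2.3193028122404042)]
sw [741.2 -28.9  17. ] [np.float64(0.8118446238949283), np.float64(0.8118446238948528)]
hook bail z130 [590.6 176.2 130. ] [594.4 181.  130. ]
bore z50 [593.7 173.3  50. ] [593.3 178.6  50. ]
bail corners [573.4 221.8 130. ] [612.  125.1 130. ]
bail corners side [576.3 225.7 130. ] [612.9 131.8 130. ]
hook base end [691.5 216.2 128. ] tip [581.2 168.3 140. ]
spindle tip [ 492.8 -132.2  120. ] side [ 493.9 -131.8  120. ]
base corners [array([609.9, -26.4]), array([ 620.7, -257.5]), array([ 374.4, -271.3]), array([361.8, -38.3])]
pivot pin top [ 575.7 -201.8  120. ] knob [ 489.1 -341.8  146. ]
stop [ 395.9 -192.4  100. ]
```

```bash
cat >> h.py <<'E'
from scipy.spatial.transform import Rotation as Ro
def pose():
    o=bot.get_obs(); return np.array(o['tool_pos']),Ro.from_euler('xyz',o['tcp_rot']),o
def rows(goal,yaw,n,grip,start=None):
    """straight line to goal with tool down at yaw(deg), n rows"""
    if start is None: p,r,_=pose()
    else: p,r=start[0],Ro.from_euler('xyz',[-90,0,start[1]],degrees=True)
    g=Ro.from_euler('xyz',[-90,0,yaw],degrees=True)
    rv=(g*r.inv()).as_rotvec()
    out=[];goal=np.array(goal,float)
    for i in range(n):
        d=r.inv().apply((goal-p)/(n-i)); 
        rel=(r.inv()*Ro.from_rotvec(rv/n)*r).as_rotvec(degrees=True)
        out.append([np.round(d,1).tolist(),np.round(rel,2).tolist(),grip])
        p=p+r.apply(np.round(d,1)); r=Ro.from_rotvec(rv/n)*r
    return out
E
python3 - <<'E'
from h import *
np.set_printoptions(precision=2,suppress=True)
K,R,t=M("wrist");p,r,o=pose()
c=-R.T@t; print("cam pos in tool",r.inv().apply(c-p)); print("cam axes in tool",r.inv().apply(R))
T=np.array([593,177,130.])
g=Ro.from_euler('xyz',[-90,0,-68],degrees=True)
ct=r.inv().apply(c-p); 
Rc=(g*r.inv()).apply(R) # rows: cam axes in new
for h in(300,330):
  for px in((320,180),):
    d=Rc.T@np.linalg.inv(K)@np.array([*px,1])
    # cam at c' = P + g.ct ; T on ray
    czz=h+g.apply(ct)[2]; s=(130-czz)/d[2]; cp=T-s*d
    P=cp-g.apply(ct); print(h,P,s)
    print(rows(P,-68,16,91))
E
```

```text
cam pos in tool [ -73.59 -135.94    0.04]
cam axes in tool [[-0.   -0.    1.  ]
 [ 0.96 -0.27  0.  ]
 [ 0.27  0.96  0.  ]]
300 [610.03 137.85 300.  ] 302.68468567215433
[[[-38.0, -3.2, -23.7], [-0.0, -5.36, 0.0], 91], [[-40.0, -3.2, -20.0], [-0.0, -5.36, 0.0], 91], [[-41.7, -3.2, -16.2], [-0.0, -5.36, 0.0], 91], [[-43.1, -3.2, -12.2], [-0.0, -5.36, 0.0], 91], [[-44.0, -3.2, -8.1], [-0.0, -5.36, 0.0], 91], [[-44.6, -3.2, -4.0], [-0.0, -5.36, 0.0], 91], [[-44.8, -3.2, 0.2], [-0.0, -5.36, 0.0], 91], [[-44.5, -3.2, 4.4], [-0.0, -5.36, 0.0], 91], [[-43.9, -3.2, 8.5], [-0.0, -5.36, 0.0], 91], [[-43.0, -3.2, 12.6], [-0.0, -5.36, 0.0], 91], [[-41.6, -3.2, 16.5], [-0.0, -5.36, 0.0], 91], [[-39.9, -3.2, 20.3], [-0.0, -5.36, 0.0], 91], [[-37.8, -3.2, 24.0], [-0.0, -5.36, 0.0], 91], [[-35.4, -3.2, 27.4], [-0.0, -5.36, 0.0], 91], [[-32.7, -3.2, 30.6], [-0.0, -5.36, 0.0], 91], [[-29.6, -3.3, 33.5], [-0.0, -5.36, 0.0], 91]]
330 [609.  140.7 330. ] 332.3652552382712
[[[-38.0, -5.1, -23.8], [-0.0, -5.36, 0.0], 91], [[-40.1, -5.1, -20.2], [-0.0, -5.36, 0.0], 91], [[-41.8, -5.1, -16.4], [-0.0, -5.36, 0.0], 91], [[-43.1, -5.1, -12.4], [-0.0, -5.36, 0.0], 91], [[-44.1, -5.1, -8.3], [-0.0, -5.36, 0.0], 91], [[-44.7, -5.1, -4.1], [-0.0, -5.36, 0.0], 91], [[-44.9, -5.1, 0.0], [-0.0, -5.36, 0.0], 91], [[-44.7, -5.1, 4.2], [-0.0, -5.36, 0.0], 91], [[-44.1, -5.1, 8.4], [-0.0, -5.36, 0.0], 91], [[-43.1, -5.1, 12.5], [-0.0, -5.36, 0.0], 91], [[-41.8, -5.0, 16.4], [-0.0, -5.36, 0.0], 91], [[-40.0, -5.1, 20.3], [-0.0, -5.36, 0.0], 91], [[-38.0, -5.0, 23.9], [-0.0, -5.36, 0.0], 91], [[-35.6, -5.1, 27.3], [-0.0, -5.36, 0.0], 91], [[-32.8, -5.0, 30.6], [-0.0, -5.36, 0.0], 91], [[-29.9, -5.1, 33.4], [-0.0, -5.36, 0.0], 91]]
```

```bash
cat >> h.py <<'E'
_ct=np.array([-73.59,-135.94,0.04]); _A=np.array([[0,0,1],[.9627,-.2705,0],[.2705,.9627,0]])
def viewpose(T,yaw,h,px):
    K,_,_=M("wrist"); g=Ro.from_euler('xyz',[-90,0,yaw],degrees=True)
    d=g.apply(_A.T@np.linalg.inv(K)@np.array([*px,1])); off=g.apply(_ct)
    s=(T[2]-h-off[2])/d[2]; return np.array(T)-s*d-off
E
python3 - <<'E'
from h import *
P=viewpose([510,-170,110],-120,310,(320,180)); print(P)
print(rows(P,-120,10,91))
E
```

```text
[ 490.68918342 -206.18680805  310.        ]
[[[-34.9, -6.1, -12.3], [-0.0, -3.37, 0.0], 91], [[-35.5, -6.1, -10.2], [-0.0, -3.37, 0.0], 91], [[-36.1, -6.1, -8.1], [-0.0, -3.37, 0.0], 91], [[-36.5, -6.1, -6.0], [-0.0, -3.37, 0.0], 91], [[-36.8, -6.1, -3.8], [-0.0, -3.37, 0.0], 91], [[-36.9, -6.2, -1.7], [-0.0, -3.37, 0.0], 91], [[-36.9, -6.1, 0.5], [-0.0, -3.37, 0.0], 91], [[-36.9, -6.2, 2.7], [-0.0, -3.37, 0.0], 91], [[-36.6, -6.1, 4.9], [-0.0, -3.37, 0.0], 91], [[-36.3, -6.2, 7.0], [-0.0, -3.37, 0.0], 91]]
```

Request:
send_rows([
  [[-35,-6,-12],[0,-3.4,0],91],
  [[-35.5,-6,-10],[0,-3.4,0],91],
  [[-36,-6,-8],[0,-3.4,0],91],
  [[-36.5,-6,-6],[0,-3.4,0],91],
  [[-37,-6,-4],[0,-3.4,0],91],
  [[-37,-6,-2],[0,-3.4,0],91],
  [[-37,-6,0.5],[0,-3.4,0],91],
  [[-37,-6,3],[0,-3.4,0],91],
  [[-36.5,-6,5],[0,-3.4,0],91],
  [[-36,-6,7],[0,-3.4,0],91],
  [[0,0,0],[0,0,0],91],
  [[0,0,0],[0,0,0],91],
])

```text
time: 2.95
tool_pos: [496.0, -196.3, 310.4]
tcp_rot: [-1.57, -0.0, -2.072]
contact_force: [-1.0, -0.5, 0.1]
grip_width: 90.8
```

Run:
```python
from h import *
print(bot.get_obs())
im=viewer.capture("wrist");cv2.imwrite("pics/w1.png",im)
np.save("w1.npy",np.array([*M("wrist")],dtype=object),allow_pickle=True)
for th in["seat","bar_pivot","knob"]: print(th,spot_point("wrist",th)[:2])
```

```text
{'time': 2.95, 'joint_positions': array([-5.20487697e-01,  3.16896461e-01,  1.38956123e+00, -2.72943999e-04,
        1.43389857e+00, -1.91746443e-02]), 'dq': array([ 0.01196009, -0.00057926, -0.00664633,  0.00504211,  0.003414  ,
       -0.00059899]), 'tau': array([ 6.22620396e-01, -4.33145070e+01, -2.60836315e+01,  1.30896326e-01,
        2.94592010e-02,  3.40277351e-03]), 'tool_pos': array([ 495.97481807, -196.32842527,  310.40207656]), 'tcp_rot': array([-1.56956535e+00, -2.94092440e-04, -2.07207248e+00]), 'contact_force': array([-0.96976757, -0.52024008,  0.13002369]), 'moment': array([-0.04336028, -0.073084  ,  0.01496271]), 'grip_width': 90.76658781377263}Traceback (most recent call last):
  File "<stdin>", line 4, in <module>
ValueError: could not broadcast input array from shape (3,3) into shape (3,)
```

View pics/w1.png

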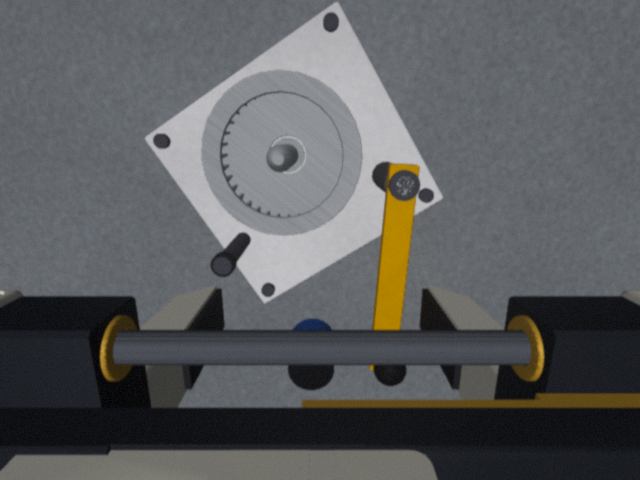

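Run:
```python
from h import *
for th in["seat","bar_pivot","knob"]: print(th,spot_point("wrist",th)[:2])
im=cv2.imread("pics/w1.png")
cv2.imwrite("pics/w1z.png",cv2.resize(im[60:280,180:450],None,fx=2.9,fy=2.7,interpolation=cv2.INTER_CUBIC))
np.set_printoptions(precision=1,suppress=True)
print("corners z20",[atz("wrist",q,20)[:2] for q in((145,137),(338,3),(442,198),(265,302))])
print("wheel",atz("wrist",(282,153),90),atz("wrist",(404,184),120))
print("seat pred", proj("wrist",(493,-132,90)),proj("wrist",(493,-132,120)))
```

```text
seat [{'point': [281.4, 155.8], 'conf': 0.77}]
bar_pivot [{'point': [398.5, 185.8], 'conf': 0.69}]
knob [{'point': [391.3, 365.6], 'conf': 0.65}, {'point': [282.6, 161.6], 'conf': 0.57}]
corners z20 [array([364. , -36.8]), array([609.3, -24.8]), array([ 621.7, -254.5]), array([ 377.6, -267.6])]
wheel [ 493.9 -124.9   90. ] [ 576.4 -198.8  120. ]
seat pred [285.1 160.4] [281.8 162.2]
```

View pics/w1z.png

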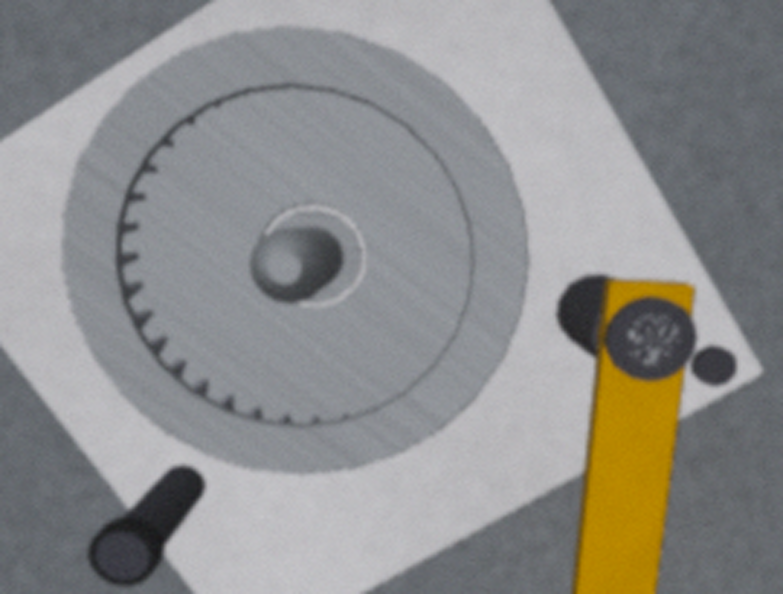

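Run:
```python
from h import *
np.set_printoptions(precision=1,suppress=True)
f=lambda u,v:(180+u/2.9,60+v/2.7)
print("tip",atz("wrist",f(283,264),120),atz("wrist",f(290,264),110))
print("wheel bore disk low?",atz("wrist",f(313,255),20), "wheel rim",atz("wrist",f(295,250),90))
print("pivot",atz("wrist",f(650,338),120),"stop",[atz("wrist",f(124,551),z) for z in(118,105)])
print("stop base",atz("wrist",f(186,486),20))
P=viewpose([593,177,130],-68,300,(320,180)); print(P)
print(rows(P,-68,10,91))
```

```text
tip [ 491.7 -127.1  120. ] [ 492.4 -127.9  110. ]
wheel bore disk low? [ 491.6 -127.9   20. ] wheel rim [ 493.8 -124.4   90. ]
pivot [ 576.1 -199.7  120. ] stop [array([ 398.3, -185.1,  118. ]), array([ 393.1, -187.2,  105. ])]
stop base [ 397.1 -187.8   20. ]
[610.6 136.8 300. ]
[[[-34.8, 1.0, -6.0], [-0.01, -5.08, 0.0], 91], [[-35.2, 1.1, -2.9], [-0.01, -5.08, 0.0], 91], [[-35.3, 1.1, 0.2], [-0.01, -5.08, 0.0], 91], [[-35.1, 1.0, 3.3], [-0.01, -5.08, 0.0], 91], [[-34.7, 1.1, 6.4], [-0.01, -5.08, 0.0], 91], [[-34.0, 1.0, 9.5], [-0.01, -5.08, 0.0], 91], [[-33.0, 1.1, 12.5], [-0.01, -5.08, 0.0], 91], [[-31.8, 1.1, 15.3], [-0.01, -5.08, 0.0], 91], [[-30.2, 1.0, 18.1], [-0.01, -5.08, 0.0], 91], [[-28.6, 1.0, 20.7], [-0.01, -5.08, 0.0], 91]]
```

Request:
send_rows([
  [[-35,1,-6],[0,-5.2,0],91],
  [[-35.5,1,-3],[0,-5.2,0],91],
  [[-35.5,1,0],[0,-5.2,0],91],
  [[-35,1,3],[0,-5.2,0],91],
  [[-35,1,6.5],[0,-5.2,0],91],
  [[-34,1,9.5],[0,-5.2,0],91],
  [[-33,1,12.5],[0,-5.2,0],91],
  [[-32,1,15.5],[0,-5.2,0],91],
  [[-30,1,18],[0,-5.2,0],91],
  [[-29,1,20.5],[0,-5.2,0],91],
  [[0,0,0],[0,0,0],91],
  [[0,0,0],[0,0,0],91],
  [[0,0,0],[0,0,0],91],
])

```text
time: 4.78
tool_pos: [606.8, 138.1, 298.7]
tcp_rot: [-1.573, -0.003, -1.158]
contact_force: [-0.2, 0.1, 0.5]
grip_width: 90.9
```

Run:
```python
from h import *
im=viewer.capture("wrist");cv2.imwrite("pics/w2.png",im)
o=bot.get_obs();print(o['tool_pos'],o['tcp_rot'],abs(o['dq']).max())
for th in["bail","bore","hook_seat"]: print(th,spot_point("wrist",th)[:2])
```

```text
[606.84939296 138.0697872  298.81116059] [-1.57263825 -0.00267458 -1.15787897] 0.0030580047071438817
bail [{'point': [329.0, 185.1], 'conf': 0.85}]
bore [{'point': [322.1, 173.4], 'conf': 0.84}]
hook_seat [{'point': [330.8, 181.6], 'conf': 0.61}]
```

View pics/w2.png

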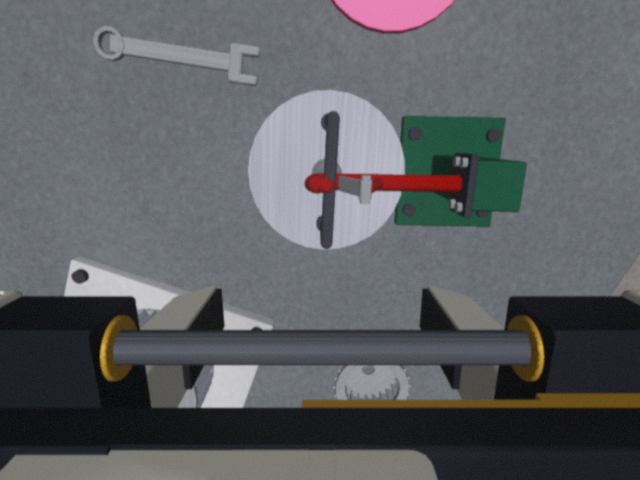

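Run:
```python
from h import *
np.set_printoptions(precision=1,suppress=True)
im=cv2.imread("pics/w2.png")
cv2.imwrite("pics/w2z.png",cv2.resize(im[80:260,240:540],None,fx=2.66,fy=2.66,interpolation=cv2.INTER_CUBIC))
a=atz("wrist",(333,118),130);b=atz("wrist",(326,242),130);print(a,b,(a+b)/2,np.linalg.norm(a-b),np.degrees(np.arctan2(*(a-b)[[1,0]])))
print("plate centre",atz("wrist",(326.5,169),50),"bore",atz("wrist",(322.1,173.4),38))
print("post end", atz("wrist",(462,183),130))
print("bail",atz("wrist",(329,184),130))
```

```text
[578.3 224.2 130. ] [613.6 131.5 130. ] [595.9 177.8 130. ] 99.20959733118924 110.83148782075506
plate centre [592.6 181.7  50. ] bore [590.8 175.   38. ]
post end [694.  220.8 130. ]
bail [596.1 176.8 130. ]
```

View pics/w2z.png

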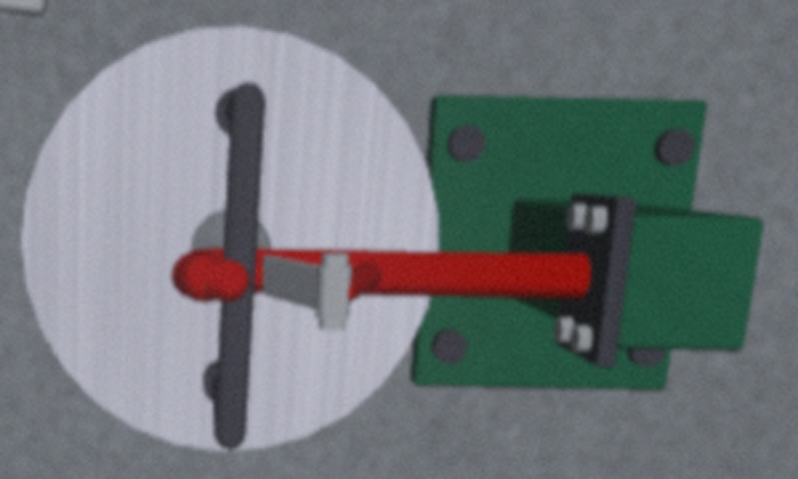

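Run:
```python
from h import *
for r in rows([604,152.8,200],-68.5,5,40): print(r)
```

```text
[[-2.9, 19.8, 0.6], [0.02, 0.44, 0.03], 40]
[[-2.9, 19.8, 0.6], [0.02, 0.44, 0.03], 40]
[[-2.9, 19.7, 0.6], [0.02, 0.44, 0.03], 40]
[[-2.8, 19.8, 0.6], [0.02, 0.44, 0.03], 40]
[[-2.9, 19.8, 0.5], [0.02, 0.44, 0.03], 40]
```

Request:
send_rows([
  [[-3,20,0.6],[0,0.5,0],40],
  [[-3,20,0.6],[0,0.5,0],40],
  [[-3,20,0.6],[0,0.5,0],40],
  [[-3,20,0.6],[0,0.5,0],40],
  [[-3,19,0.6],[0,0.5,0],40],
  [[0,0,0],[0,0,0],40],
  [[0,0,0],[0,0,0],40],
  [[0,0,0],[0,0,0],40],
  [[0,0,0],[0,0,0],40],
])

```text
time: 6.1
tool_pos: [605.5, 151.1, 201.3]
tcp_rot: [-1.565, -0.005, -1.206]
contact_force: [0.4, -0.4, -0.4]
grip_width: 40.1
```

Run:
```python
from h import *
im=viewer.capture("wrist");cv2.imwrite("pics/w3.png",im)
o=bot.get_obs();print(o['tool_pos'],np.degrees(o['tcp_rot']),abs(o['dq']).max(),o['contact_force'])
```

```text
[605.45057802 151.16277688 201.30556488] [-89.6956073   -0.26614022 -69.10647013] 0.004487757232106615 [ 0.27033036 -0.49848259  0.1386039 ]
```

View pics/w3.png

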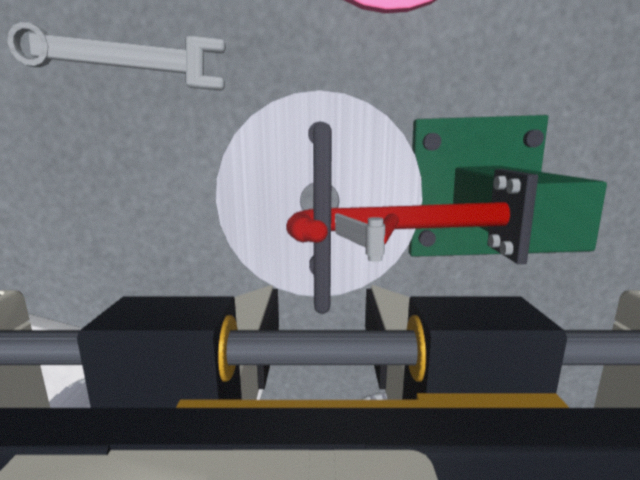

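Run:
```python
from h import *
np.set_printoptions(precision=1,suppress=True)
p,r,o=pose()
for q in((320,128),(322,308),(321,222)):
    X=atz("wrist",q,130);print(X,r.inv().apply(X-p))
for r_ in rows([604,152.8,138],-69,6,40): print(r_)
```

```text
[576.3 225.3 130. ] [-80.   70.9  -1.1]
[614.4 128.8 130. ] [23.7 71.4  0. ]
[594.9 178.2 130. ] [-29.4  71.2  -0.6]
[[-0.4, 10.5, -0.2], [-0.05, -0.02, 0.04], 40]
[[-0.4, 10.6, -0.2], [-0.05, -0.02, 0.04], 40]
[[-0.4, 10.5, -0.2], [-0.05, -0.02, 0.04], 40]
[[-0.3, 10.6, -0.1], [-0.05, -0.02, 0.04], 40]
[[-0.4, 10.5, -0.1], [-0.05, -0.02, 0.04], 40]
[[-0.3, 10.6, -0.2], [-0.05, -0.02, 0.04], 40]
```

Request:
send_rows([
  [[-0.5,11,0],[-0.05,0,0.04],40],
  [[-0.5,11,0],[-0.05,0,0.04],40],
  [[-0.5,11,0],[-0.05,0,0.04],40],
  [[-0.5,11,0],[-0.05,0,0.04],40],
  [[-0.5,11,0],[-0.05,0,0.04],40],
  [[-0.5,8,0],[-0.05,0,0.04],40],
  [[0,0,0],[0,0,0],40],
  [[0,0,0],[0,0,0],40],
])

```text
time: 7.15
tool_pos: [604.1, 154.0, 132.9]
tcp_rot: [-1.573, 0.0, -1.206]
contact_force: [1.2, -0.5, 0.8]
grip_width: 39.5
```

Run:
```python
from h import *
np.set_printoptions(precision=1,suppress=True)
im=viewer.capture("wrist");cv2.imwrite("pics/w4.png",im)
im=viewer.capture("side");cv2.imwrite("pics/s4.png",cv2.resize(im[130:330,160:400],None,fx=3,fy=3,interpolation=cv2.INTER_CUBIC))
o=bot.get_obs();print(o['tool_pos'],np.degrees(o['tcp_rot']),abs(o['dq']).max(),o['contact_force'])
```

```text
[604.2 154.  133.1] [-90.1   0.  -69.1] 0.002253273798241798 [-0.4  0.5  0.3]
```

View pics/w4.png

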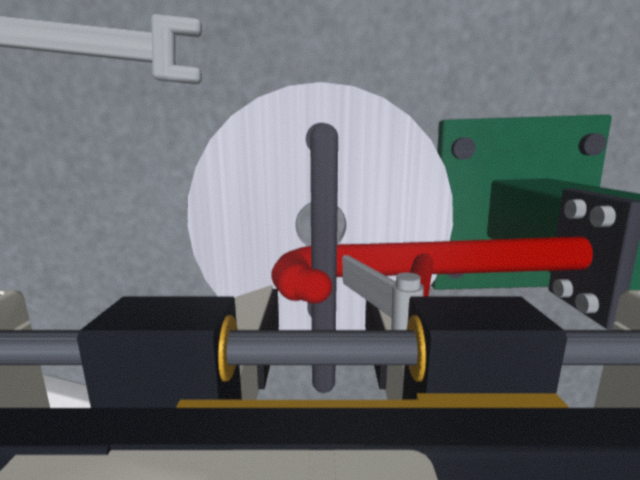

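View pics/s4.png

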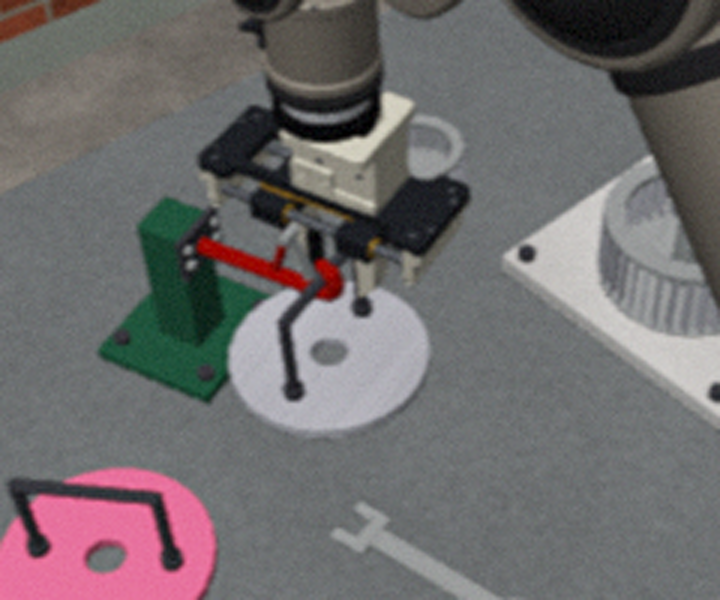

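Request:
send_rows([
  [[0,-3,0],[0,0,0],40],
  [[0,0,0],[0,0,0],0],
  [[0,0,0],[0,0,0],0],
  [[0,0,0],[0,0,0],0],
  [[0,0,0],[0,0,0],0],
  [[0,0,0],[0,0,0],0],
  [[0,0,0],[0,0,0],0],
])

```text
time: 8.12
tool_pos: [604.9, 154.2, 137.3]
tcp_rot: [-1.57, -0.0, -1.206]
contact_force: [0.8, 0.6, -0.4]
grip_width: 9.2
```

Request:
send_rows([
  [[0,0,3],[0,0,0],0],
  [[0,0,3],[0,0,0],0],
  [[0,0,3],[0,0,0],0],
  [[0,0,3],[0,0,0],0],
  [[0,0,0],[0,0,0],0],
])

```text
time: 8.75
tool_pos: [608.2, 155.4, 136.0]
tcp_rot: [-1.594, 0.001, -1.204]
contact_force: [-3.1, -1.1, 5.3]
grip_width: 9.0
```

Run:
```python
from h import *
np.set_printoptions(precision=1,suppress=True)
im=viewer.capture("wrist");cv2.imwrite("pics/w5.png",im)
p,r,o=pose();print(o['tool_pos'],np.degrees(o['tcp_rot']),o['contact_force'],o['grip_width'])
print("moved",r.inv().apply(p-np.array([604.9,154.2,137.3])))
```

```text
[608.3 155.4 136.1] [-91.3   0.  -69. ] [-5.9 -1.7  4.8] 9.109244414746444
moved [0.1 1.1 3.7]
```

View pics/w5.png

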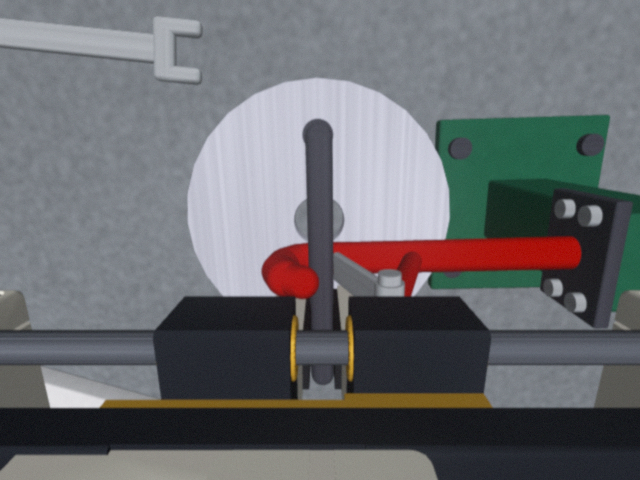

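Request:
send_rows([
  [[0,-1,5],[1,0,0],0],
  [[0,-1,5],[0.5,0,0],0],
  [[0,0,5],[0,0,0],0],
  [[0,0,2],[0,0,0],0],
])

```text
time: 9.3
tool_pos: [615.4, 158.5, 136.0]
tcp_rot: [-1.593, 0.002, -1.202]
contact_force: [-7.4, -2.8, 5.6]
grip_width: 8.9
```

Run:
```python
from h import *
np.set_printoptions(precision=1,suppress=True)
im=viewer.capture("wrist");cv2.imwrite("pics/w6.png",im)
p,r,o=pose();print(o['tool_pos'],np.degrees(o['tcp_rot']),o['contact_force'],o['grip_width'])
print("moved",Ro.from_euler('xyz',[-90,0,-69.1],degrees=True).inv().apply(p-np.array([604.9,154.2,137.3])))
```

```text
[615.5 158.5 136. ] [-91.3   0.1 -68.9] [-7.2 -2.9  4.7] 9.210655767295524
moved [-0.2  1.3 11.4]
```

View pics/w6.png

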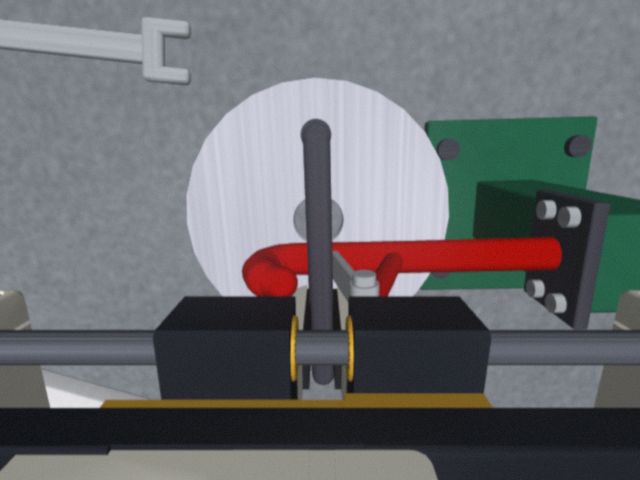

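Request:
send_rows([
  [[0,-3,3],[0.5,0,0],0],
  [[0,-6,1.5],[0.5,0,0],0],
  [[0,-6,1.5],[0.5,0,0],0],
])

```text
time: 9.72
tool_pos: [615.0, 159.0, 145.8]
tcp_rot: [-1.587, 0.005, -1.2]
contact_force: [-4.5, -2.4, -5.7]
grip_width: 9.1
```

Run:
```python
from h import *
np.set_printoptions(precision=1,suppress=True)
im=viewer.capture("wrist");cv2.imwrite("pics/w7.png",im)
p,r,o=pose();print(o['tool_pos'],np.degrees(o['tcp_rot']),o['contact_force'],o['grip_width'])
print("moved",Ro.from_euler('xyz',[-90,0,-69.1],degrees=True).inv().apply(p-np.array([604.9,154.2,137.3])))
```

```text
[615.2 159.  146.4] [-90.9   0.3 -68.8] [-4.9 -0.9 -5. ] 8.780557203390524
moved [-0.8 -9.1 11.3]
```

View pics/w7.png

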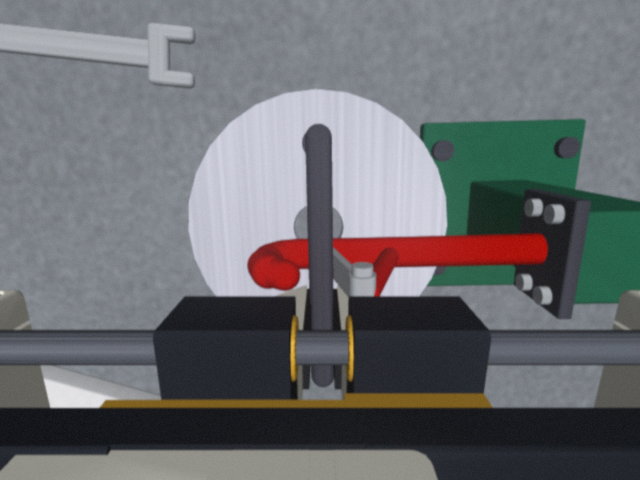

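Request:
send_rows([
  [[0,-7,1.5],[0.5,0,0],0],
  [[0,-7,1.5],[0.3,0,0],0],
  [[0,-7,1],[0,0,0],0],
  [[0,-7,0.5],[0,0,0],0],
  [[0,-5,0],[0,0,0],0],
  [[0,0,0],[0,0,0],0],
])

```text
time: 10.52
tool_pos: [617.9, 160.2, 177.3]
tcp_rot: [-1.581, 0.006, -1.2]
contact_force: [1.1, -1.4, -4.5]
grip_width: 8.9
```

Run:
```python
from h import *
np.set_printoptions(precision=1,suppress=True)
im=viewer.capture("wrist");cv2.imwrite("pics/w8.png",im)
im=viewer.capture("side");cv2.imwrite("pics/s8.png",cv2.resize(im[130:330,160:400],None,fx=3,fy=3,interpolation=cv2.INTER_CUBIC))
p,r,o=pose();print(o['tool_pos'],np.degrees(o['tcp_rot']),o['contact_force'],o['grip_width'])
print("moved",Ro.from_euler('xyz',[-90,0,-69.1],degrees=True).inv().apply(p-np.array([604.9,154.2,137.3])))
```

```text
[617.5 160.2 176.7] [-90.7   0.4 -68.8] [ 0.   0.4 -4.2] 8.918494027696823
moved [ -1.1 -39.4  13.9]
```

View pics/w8.png

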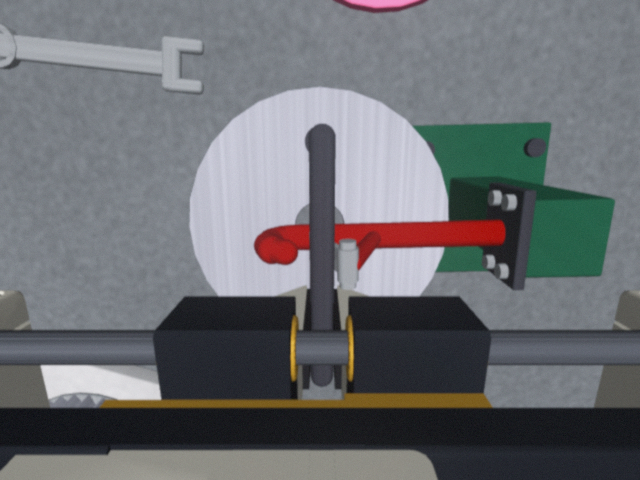

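View pics/s8.png

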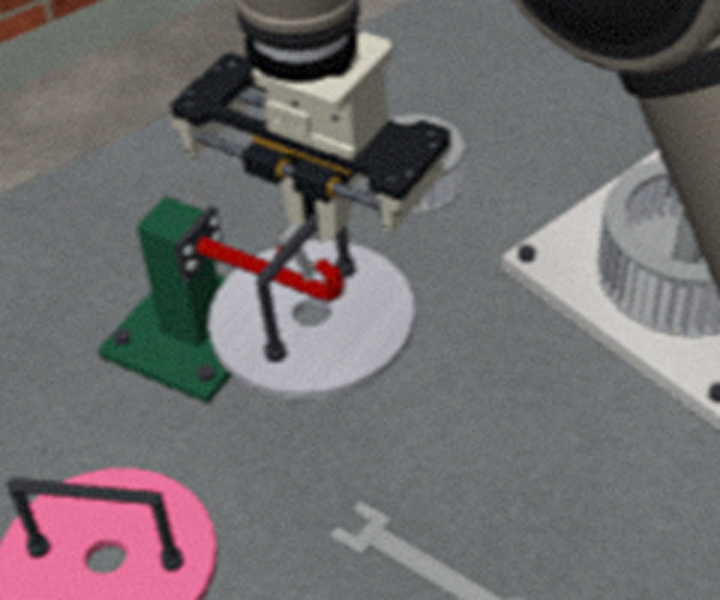

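Request:
send_rows([
  [[0,0,-8],[0.3,0,0],0],
  [[0,0,-12],[0.3,0,0],0],
  [[0,0,-16],[0,0,0],0],
  [[0,0,-16],[0,0,0],0],
  [[0,0,-16],[0,0,0],0],
  [[0,0,-16],[0,0,0],0],
  [[0,0,-16],[0,0,0],0],
  [[0,0,-16],[0,0,0],0],
  [[0,0,-16],[0,0,0],0],
  [[0,-5,-12],[0,0,0],0],
  [[0,-10,-8],[0,0,0],0],
  [[0,-10,0],[0,0,0],0],
  [[0,-10,0],[0,0,0],0],
  [[0,0,0],[0,0,0],0],
])

```text
time: 12.38
tool_pos: [466.1, 101.7, 214.4]
tcp_rot: [-1.571, 0.006, -1.2]
contact_force: [-0.0, -0.0, -3.9]
grip_width: 8.9
```

Run:
```python
from h import *
np.set_printoptions(precision=1,suppress=True)
im=viewer.capture("wrist");cv2.imwrite("pics/w9.png",im)
im=viewer.capture("side");cv2.imwrite("pics/s9.png",cv2.resize(im[130:330,160:460],None,fx=2.6,fy=2.6,interpolation=cv2.INTER_CUBIC))
p,r,o=pose();print(o['tool_pos'],np.degrees(o['tcp_rot']),o['contact_force'],o['moment'],o['grip_width'])
```

```text
[465.5 101.6 213.4] [-90.1   0.4 -68.8] [-0.2  0.6 -3.8] [-0.1 -0.1  0. ] 8.84377129820292
```

View pics/w9.png

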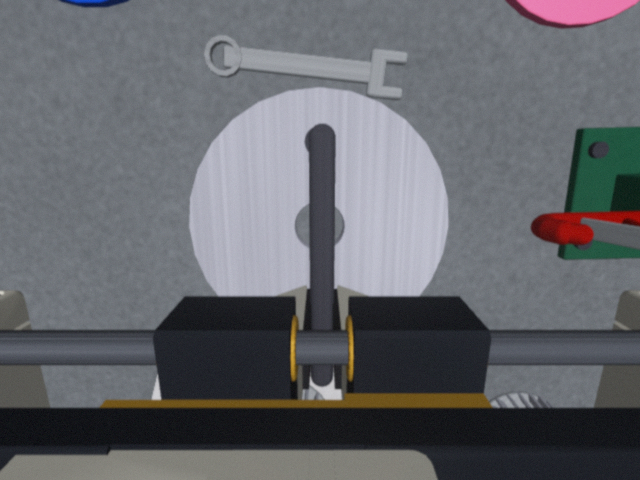

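View pics/s9.png

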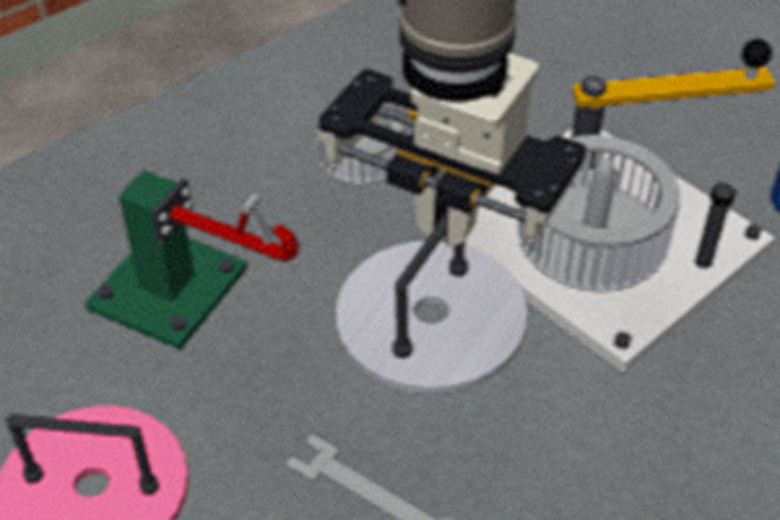

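Run:
```python
from h import *
np.set_printoptions(precision=1,suppress=True)
im=cv2.imread("pics/w9.png")
cv2.imwrite("pics/w9z.png",cv2.resize(im[80:330,180:460],None,fx=2.8,fy=2.4,interpolation=cv2.INTER_CUBIC))
K,R,t=M("wrist");p,r,o=pose()
def aty(q,y):
    c,d=ray("wrist",q);c=r.inv().apply(c-p);d=r.inv().apply(d);return c+d*(y-c[1])/d[1]
print("bar ends",aty((321,130),7),aty((322,380),7))
print("bore top",aty((320,225),87),"disc L/R",aty((189,214),87),aty((448,214),87),"disc top",aty((319,88),87))
```

```text
bar ends [-77.4   7.   -0.5] [28.1  7.  -0.1]
bore top [-24.1  87.   -1.2] disc L/R [-30.9  87.  -80.4] [-31.   87.   76.1] disc top [-101.6   87.    -1.8]
```

View pics/w9z.png

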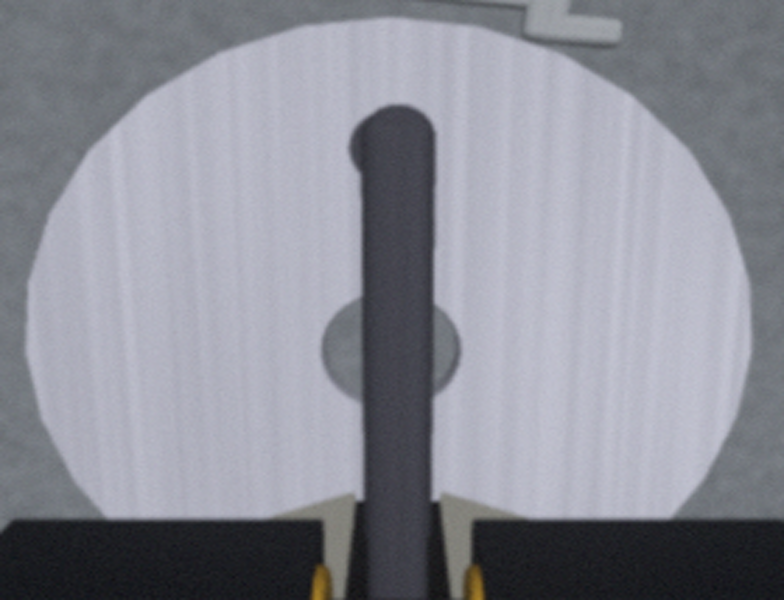

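Run:
```python
from h import *
for x in rows([481.6,-149.4,246],-118.7,18,0): print(x,end=",")
```

```text
[[13.3, -1.9, -4.2], [0.01, 2.77, -0.02], 0],[[13.5, -1.9, -3.6], [0.01, 2.77, -0.02], 0],[[13.7, -1.9, -2.9], [0.01, 2.77, -0.02], 0],[[13.8, -1.9, -2.2], [0.01, 2.77, -0.02], 0],[[13.9, -1.9, -1.6], [0.01, 2.77, -0.02], 0],[[13.9, -1.9, -0.9], [0.01, 2.77, -0.02], 0],[[14.0, -1.9, -0.2], [0.01, 2.77, -0.02], 0],[[14.0, -1.9, 0.4], [0.01, 2.77, -0.02], 0],[[13.9, -1.8, 1.1], [0.01, 2.77, -0.02], 0],[[13.8, -1.8, 1.8], [0.01, 2.77, -0.02], 0],[[13.7, -1.9, 2.5], [0.01, 2.77, -0.02], 0],[[13.6, -1.8, 3.1], [0.01, 2.77, -0.02], 0],[[13.5, -1.8, 3.8], [0.01, 2.77, -0.02], 0],[[13.2, -1.8, 4.4], [0.01, 2.77, -0.02], 0],[[13.0, -1.8, 5.1], [0.01, 2.77, -0.02], 0],[[12.8, -1.9, 5.7], [0.01, 2.77, -0.02], 0],[[12.5, -1.8, 6.3], [0.01, 2.77, -0.02], 0],[[12.1, -1.9, 6.9], [0.01, 2.77, -0.02], 0],
```

Request:
send_rows([
  [[0,-14,0],[0,0,0],0],
  [[0,-14,0],[0,0,0],0],
  [[13,-4,-4],[0,2.8,0],0],
  [[13.5,-1,-3.5],[0,2.8,0],0],
  [[13.5,0,-3],[0,2.8,0],0],
  [[14,0,-2],[0,2.8,0],0],
  [[14,0,-1.5],[0,2.8,0],0],
  [[14,0,-1],[0,2.8,0],0],
  [[14,0,0],[0,2.8,0],0],
  [[14,0,0.5],[0,2.8,0],0],
  [[14,0,1],[0,2.8,0],0],
  [[14,0,2],[0,2.8,0],0],
  [[14,0,2.5],[0,2.8,0],0],
  [[13.5,0,3],[0,2.8,0],0],
  [[13.5,0,4],[0,2.8,0],0],
  [[13,0,4.5],[0,2.8,0],0],
  [[13,0,5],[0,2.8,0],0],
  [[13,0,5.5],[0,2.8,0],0],
  [[12.5,0,6],[0,2.8,0],0],
  [[12,0,7],[0,2.8,0],0],
])

```text
time: 14.98
tool_pos: [473.5, -167.9, 245.1]
tcp_rot: [-1.581, -0.0, -2.143]
contact_force: [-1.0, -0.1, -4.7]
grip_width: 8.7
```

Run:
```python
from h import *
np.set_printoptions(precision=1,suppress=True)
p,r,o=pose();print(o['tool_pos'],np.degrees(o['tcp_rot']),o['contact_force'],o['moment'],o['grip_width'])
for x in rows([481.6,-149.4,242],-118.7,4,0): print(x,end=",")
```

```text
[ 473.5 -167.9  245.1] [ -90.6   -0.  -122.8] [-1.  -0.1 -4.7] [-0.1  0.  -0. ] 8.745667103984129
[[-5.0, 0.8, -0.8], [0.14, -1.02, -0.0], 0],[[-5.0, 0.8, -0.7], [0.14, -1.02, -0.0], 0],[[-5.0, 0.8, -0.6], [0.14, -1.02, -0.0], 0],[[-5.0, 0.7, -0.6], [0.14, -1.02, -0.0], 0],
```

Request:
send_rows([
  [[-5,0.5,-0.8],[0.14,-1,0],0],
  [[-5,0.5,-0.8],[0.14,-1,0],0],
  [[-5,0.5,-0.6],[0.14,-1,0],0],
  [[-5,0.5,-0.6],[0.14,-1,0],0],
  [[0,0,0],[0,0,0],0],
  [[0,0,0],[0,0,0],0],
])

```text
time: 15.72
tool_pos: [482.1, -147.5, 242.9]
tcp_rot: [-1.571, 0.001, -2.068]
contact_force: [0.4, 0.4, -2.1]
grip_width: 9.2
```

Run:
```python
from h import *
np.set_printoptions(precision=1,suppress=True)
for c in("wrist","side","top"):
    im=viewer.capture(c);cv2.imwrite(f"pics/{c}10.png",im)
    if c=="side": cv2.imwrite("pics/s10z.png",cv2.resize(im[80:290,290:520],None,fx=3.4,fy=2.85,interpolation=cv2.INTER_CUBIC))
p,r,o=pose();print(o['tool_pos'],np.degrees(o['tcp_rot']),o['contact_force'],o['grip_width'])
```

```text
[ 482.  -147.8  242.8] [ -90.     0.1 -118.5] [ 0.2 -0.4 -3.8] 9.07874416329711
```

View pics/wrist10.png

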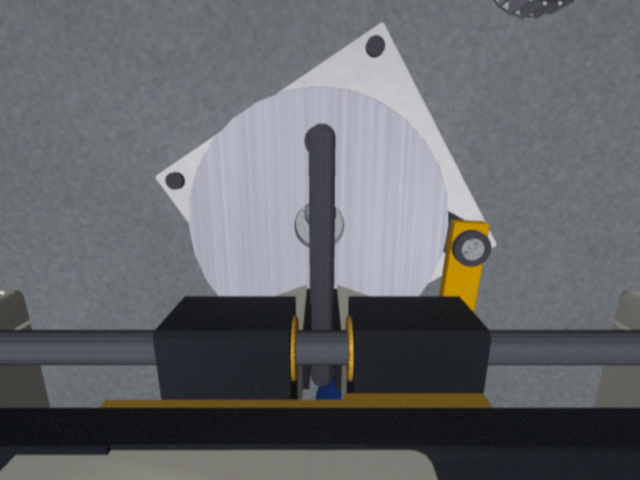

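View pics/side10.png

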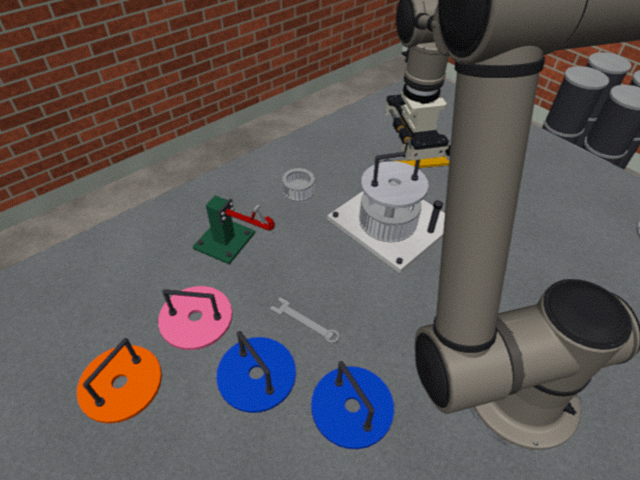

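View pics/s10z.png

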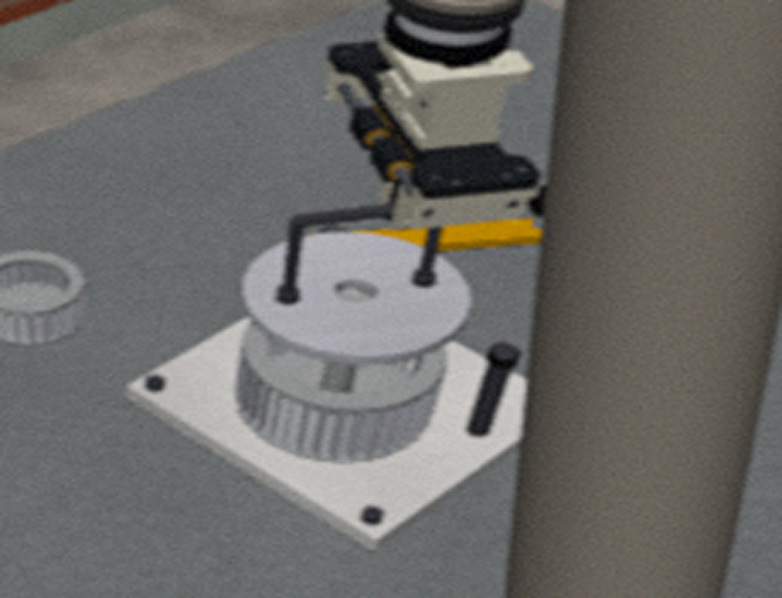

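Run:
```python
from h import *
np.set_printoptions(precision=1,suppress=True)
im=cv2.imread("pics/wrist10.png")
cv2.imwrite("pics/w10z.png",cv2.resize(im[190:260,280:360],None,fx=9,fy=8,interpolation=cv2.INTER_CUBIC))
print(proj("wrist",(491.7,-127.1,120)),proj("wrist",(492.4,-127.9,110)),"bore bottom est",proj("wrist",(482+10.4,-147.8+21.7,242.8-99)))
print("side",proj("side",(492.5,-130,120)))
```

```text
[319.7 215.6] [321.1 213.5] bore bottom est [319.7 220.9]
side [393.8 191.2]
```

View pics/w10z.png

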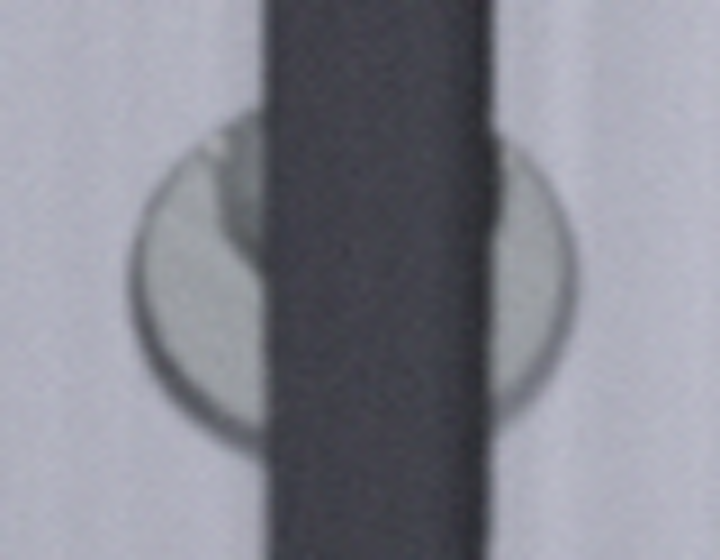

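Run:
```python
from h import *
np.set_printoptions(precision=1,suppress=True)
print(atz("side",(394.4,182.1),154.8),atz("side",(393.9,190.6),120))
im=cv2.imread("pics/top10.png")
cv2.imwrite("pics/t10z.png",cv2.resize(im[170:290,330:490],None,fx=5,fy=5,interpolation=cv2.INTER_CUBIC))
```

```text
[ 490.4 -122.9  154.8] [ 493.9 -131.8  120. ]
```

View pics/t10z.png

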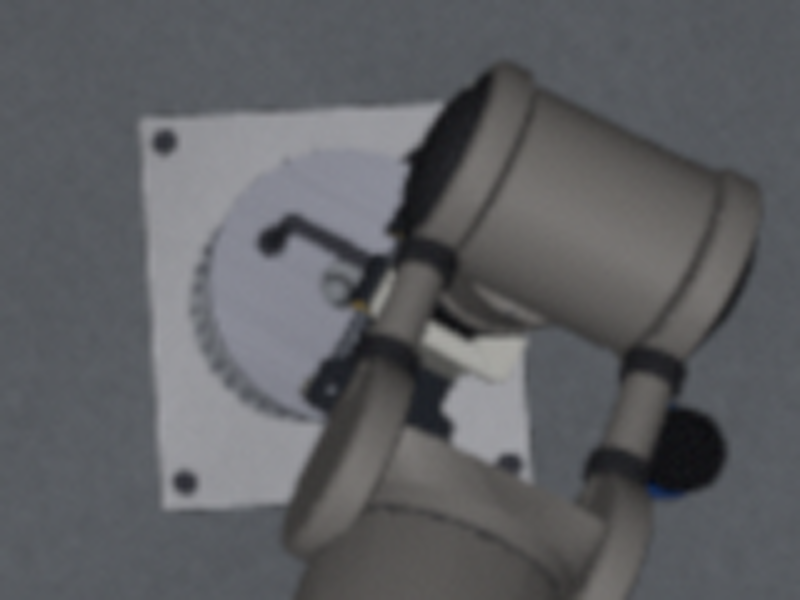

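Run:
```python
from h import *
np.set_printoptions(precision=1,suppress=True)
print("top bore",atz("top",(399.4,227),155), "if ctr 397.2", atz("top",(397.2,227.2),155))
print("top spindle",atz("top",(240+522/3.3,120+354/3.3),120))
print(atz("side",(394.4,182.1),150),ray("side",(394,182)))
# predicted views of the disc if bore at wrist estimate
for c in("side","top"):
    print(c,"pred hole top", proj(c,(492.2,-126.5,155)), "shifted", proj(c,(492.8,-131,155)))
im=cv2.imread("pics/side10.png")
cv2.imwrite("pics/s10y.png",cv2.resize(im[140:230,340:450],None,fx=7,fy=6.5,interpolation=cv2.INTER_CUBIC))
```

```text
top bore [ 490.3 -129.   155. ] if ctr 397.2 [ 489.6 -122.6  155. ]
top spindle [ 492.8 -132.2  120. ]
[ 493.8 -127.4  150. ] (array([-27.4, 577.6, 891.3]), array([ 0.5, -0.6, -0.6]))
side pred hole top [394.9 181. ] shifted [396.  180.1]
top pred hole top [398.5 226.3] shifted [400.1 226.1]
```

View pics/s10y.png

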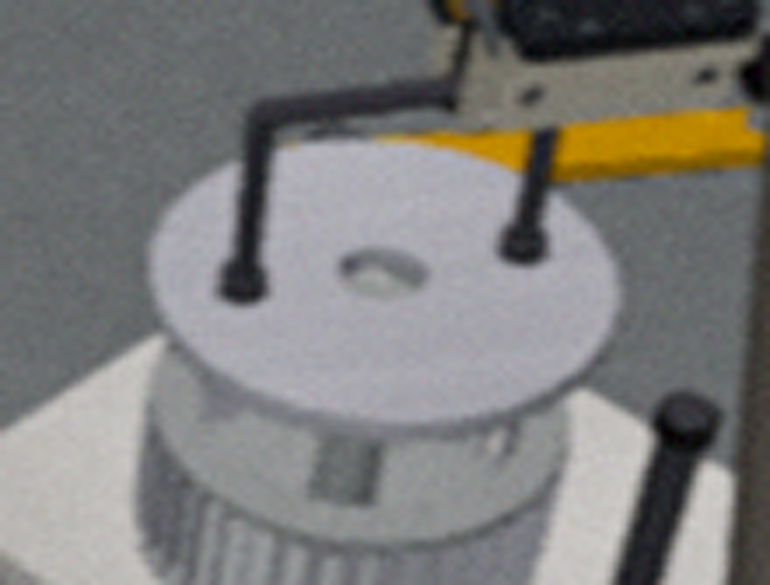

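Request:
send_rows([
  [[0.8,4,0],[0,0,0],0],
  [[0.4,5,0],[0,0,0],0],
  [[0,5,0],[0,0,0],0],
  [[0,3,0],[0,0,0],0],
  [[0,0,0],[0,0,0],0],
  [[0,0,0],[0,0,0],0],
])

```text
time: 16.62
tool_pos: [481.2, -149.3, 224.2]
tcp_rot: [-1.572, 0.001, -2.069]
contact_force: [-0.3, 0.1, -3.6]
grip_width: 9.1
```

Run:
```python
from h import *
np.set_printoptions(precision=1,suppress=True)
im=viewer.capture("wrist");cv2.imwrite("pics/wrist11.png",im)
cv2.imwrite("pics/w11z.png",cv2.resize(im[190:260,280:360],None,fx=9,fy=8,interpolation=cv2.INTER_CUBIC))
p,r,o=pose();print(o['tool_pos'],np.degrees(o['tcp_rot']),o['contact_force'],o['grip_width'])
b=p+r.apply([-23.7,99,-1.3]); print(b, proj("wrist",b),proj("wrist",(492,-127.7,120)),proj("wrist",(492,-127.7,110)))
```

```text
[ 481.2 -149.3  224.2] [ -90.     0.  -118.5] [ 0.3  0.3 -4.7] 8.952504599944413
[ 491.3 -127.7  125.3] [319.6 221.3] [320.6 219.1] [320.6 216.1]
```

View pics/w11z.png

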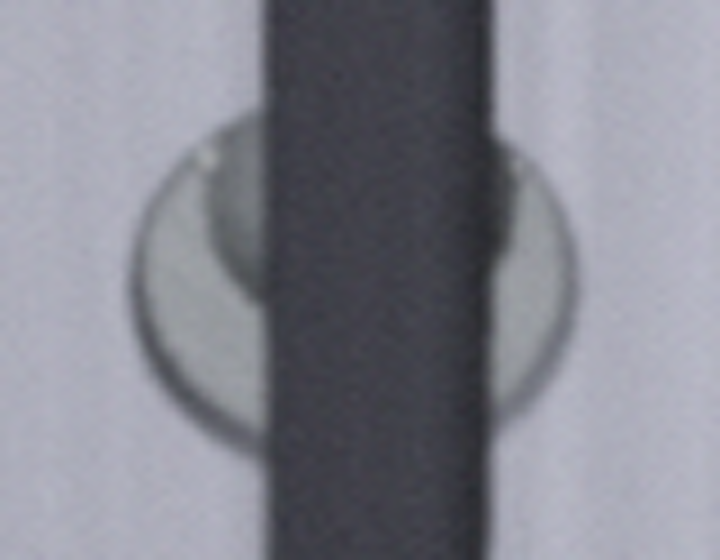

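Request:
send_rows([
  [[0,4,0.3],[0,0,0],0],
  [[0,4,0],[0,0,0],0],
  [[0,4,0],[0,0,0],0],
  [[0,4,0],[0,0,0],0],
  [[0,0,0],[0,0,0],0],
])

```text
time: 17.3
tool_pos: [481.4, -149.3, 207.1]
tcp_rot: [-1.571, 0.001, -2.069]
contact_force: [0.2, -0.2, -3.8]
grip_width: 8.9
```

Run:
```python
from h import *
np.set_printoptions(precision=1,suppress=True)
im=viewer.capture("wrist");cv2.imwrite("pics/wrist12.png",im)
a=cv2.resize(im[190:260,280:360],None,fx=5,fy=5,interpolation=cv2.INTER_CUBIC)
im=viewer.capture("side")
b=cv2.resize(im[130:240,330:450],None,fx=3.18,fy=3.18,interpolation=cv2.INTER_CUBIC)[:350]
cv2.imwrite("pics/c12.png",np.hstack([a,b]))
p,r,o=pose();print(o['tool_pos'],np.degrees(o['tcp_rot']),o['contact_force'],o['moment'],o['grip_width'])
```

```text
[ 481.6 -149.4  207.5] [ -90.     0.  -118.5] [-1.2  0.  -3.6] [-0.2  0.  -0. ] 9.095366632265893
```

View pics/c12.png

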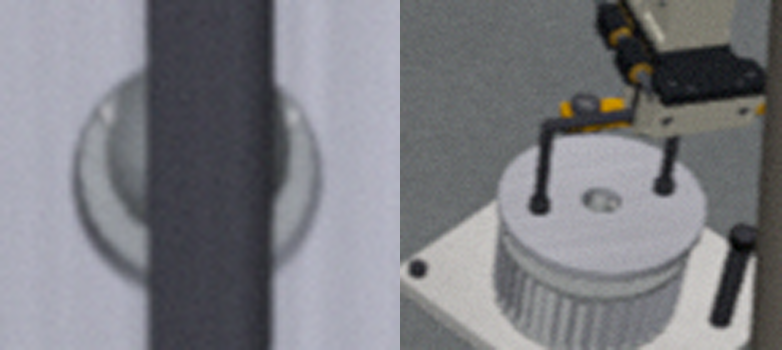

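Request:
send_rows([
  [[0,4,0],[0,0,0],0],
  [[0,4,0],[0,0,0],0],
  [[0,4,0],[0,0,0],0],
  [[0,3,0],[0,0,0],0],
  [[0,0,0],[0,0,0],0],
])

```text
time: 18.02
tool_pos: [481.7, -149.4, 191.5]
tcp_rot: [-1.57, 0.001, -2.069]
contact_force: [1.2, 0.5, -4.7]
grip_width: 8.6
```

Run:
```python
from h import *
np.set_printoptions(precision=1,suppress=True)
im=viewer.capture("wrist");cv2.imwrite("pics/wrist13.png",im)
a=cv2.resize(im[190:260,280:360],None,fx=5,fy=5,interpolation=cv2.INTER_CUBIC)
im=viewer.capture("side")
b=cv2.resize(im[130:240,330:450],None,fx=3.18,fy=3.18,interpolation=cv2.INTER_CUBIC)[:350]
cv2.imwrite("pics/c13.png",np.hstack([a,b]))
p,r,o=pose();print(o['tool_pos'],np.degrees(o['tcp_rot']),o['contact_force'],o['moment'],o['grip_width'])
```

```text
[ 481.9 -149.5  191.8] [ -89.9    0.  -118.5] [ 0.1 -1.2 -4.4] [-0.1 -0.   0. ] 8.974510592699591
```

View pics/c13.png

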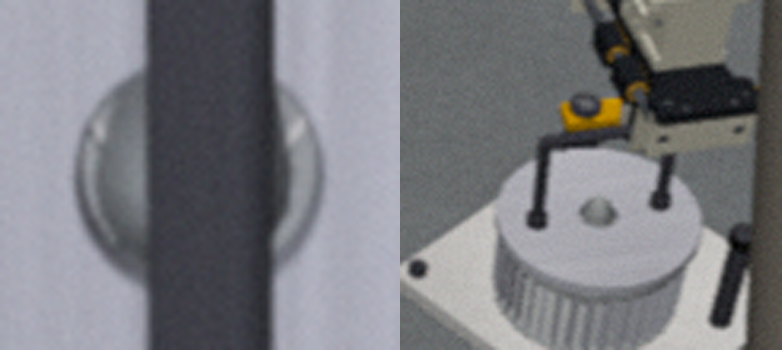

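Nearly down and well centred, still with no contact. I lower the last few millimetres.

Request:
send_rows([
  [[0,2,0],[0,0,0],0],
  [[0,2,0],[0,0,0],0],
  [[0,1.5,0],[0,0,0],0],
  [[0,1,0],[0,0,0],0],
])

```text
time: 18.62
tool_pos: [481.5, -149.9, 189.2]
tcp_rot: [-1.567, -0.0, -2.069]
contact_force: [-2.6, 0.6, 2.0]
grip_width: 9.0
```

Request:
send_rows([
  [[0,1.5,0],[0,0,0],0],
  [[0,0,0],[0,0,0],0],
  [[0,0,0],[0,0,0],0],
  [[0,0,0],[0,0,0],14],
  [[0,0,0],[0,0,0],30],
  [[0,0,0],[0,0,0],40],
  [[0,0,0],[0,0,0],40],
])

```text
time: 19.5
tool_pos: [482.7, -150.2, 189.6]
tcp_rot: [-1.563, 0.001, -2.069]
contact_force: [0.4, -0.3, -0.1]
grip_width: 37.6
```

Run:
```python
from h import *
np.set_printoptions(precision=1,suppress=True)
im=viewer.capture("wrist");cv2.imwrite("pics/wrist14.png",im)
p,r,o=pose();print(o['tool_pos'],np.degrees(o['tcp_rot']),o['contact_force'],o['grip_width'])
```

```text
[ 482.7 -150.2  189.6] [ -89.5    0.  -118.5] [-0.3 -0.5  0.4] 38.97626085575015
```

View pics/wrist14.png

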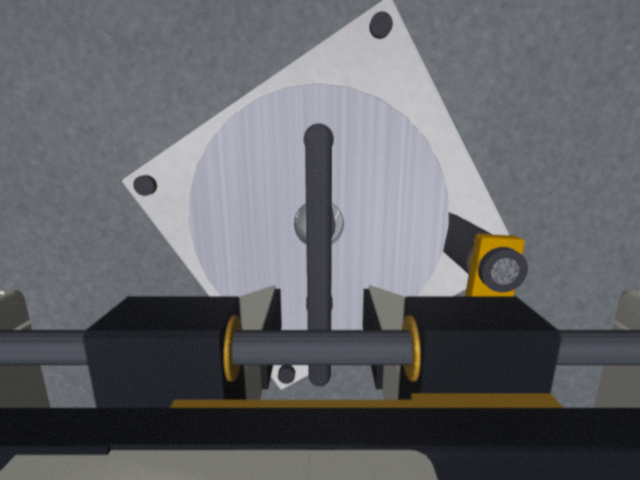

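Run:
```python
from h import *
P=viewpose([489.5,-342,146],-120,270,(320,190)); print(P)
for x in rows(P,-121,9,50,start=([482.7,-150.2,250],-118.5)): print(x,end=',')
```

```text
[ 469.65441663 -378.49090514  270.        ]
[[23.0, -2.2, 10.8], [0.0, 0.28, 0.0], 50],[[22.9, -2.2, 10.9], [0.0, 0.28, 0.0], 50],[[22.9, -2.2, 11.1], [0.0, 0.28, 0.0], 50],[[22.8, -2.2, 11.2], [0.0, 0.28, 0.0], 50],[[22.8, -2.2, 11.3], [0.0, 0.28, 0.0], 50],[[22.7, -2.2, 11.4], [0.0, 0.28, 0.0], 50],[[22.7, -2.3, 11.5], [0.0, 0.28, -0.0], 50],[[22.6, -2.2, 11.6], [0.0, 0.28, 0.0], 50],[[22.5, -2.3, 11.7], [0.0, 0.28, 0.0], 50],
```

Request:
send_rows([
  [[0,-8,0],[-0.2,0,0],40],
  [[0,-12,0],[-0.2,0,0],40],
  [[0,-14,0],[0,0,0],40],
  [[0,-14,0],[0,0,0],40],
  [[0,-14,0],[0,0,0],40],
  [[23,-2,11],[0,0.3,0],60],
  [[23,-2,11],[0,0.3,0],60],
  [[23,-2,11],[0,0.3,0],60],
  [[23,-2,11],[0,0.3,0],60],
  [[23,-2,11],[0,0.3,0],60],
  [[23,-2,11],[0,0.3,0],60],
  [[23,-2,11],[0,0.3,0],60],
  [[23,-2,11],[0,0.3,0],60],
  [[18,-2,9],[0,0,0],60],
  [[0,0,0],[0,0,0],60],
  [[0,0,0],[0,0,0],60],
])

```text
time: 21.55
tool_pos: [467.7, -380.4, 289.3]
tcp_rot: [-1.554, 0.0, -2.111]
contact_force: [-0.2, 0.1, -0.2]
grip_width: 60.0
```

Run:
```python
from h import *
np.set_printoptions(precision=1,suppress=True)
im=viewer.capture("wrist");cv2.imwrite("pics/wrist15.png",im)
p,r,o=pose();print(o['tool_pos'],np.degrees(o['tcp_rot']),o['contact_force'],o['grip_width'])
for th in("knob","bar_pivot"):
    for d in spot_point("wrist",th)[:2]:
        z=146 if th=="knob" else 112
        print(th,d,atz("wrist",d['point'],z))
```

```text
[ 467.7 -380.4  289.3] [ -89.    -0.  -120.9] [-0.1  0.3  0.6] 59.93382327637893
knob {'point': [314.5, 175.1], 'conf': 0.56} [ 490.5 -336.8  146. ]
```

View pics/wrist15.png

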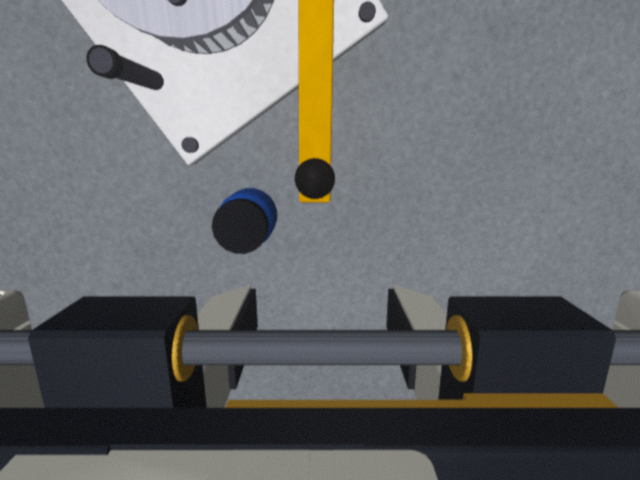

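Run:
```python
from h import *
np.set_printoptions(precision=1,suppress=True)
print(atz("wrist",(315,178),146))
for x in rows([490,-340,215],-121,5,60): print(x,end=',')
```

```text
[ 489.7 -338.7  146. ]
[[-9.2, 14.8, -0.6], [-0.19, 0.02, -0.0], 60],[[-9.2, 14.8, -0.5], [-0.19, 0.02, -0.0], 60],[[-9.2, 14.8, -0.5], [-0.19, 0.02, -0.0], 60],[[-9.2, 14.8, -0.4], [-0.19, 0.02, -0.0], 60],[[-9.1, 14.9, -0.4], [-0.19, 0.02, -0.0], 60],
```

Request:
send_rows([
  [[-9,15,-0.5],[-0.2,0,0],60],
  [[-9,15,-0.5],[-0.2,0,0],60],
  [[-9,15,-0.5],[-0.2,0,0],60],
  [[-9,15,-0.5],[-0.2,0,0],60],
  [[-9,14,-0.5],[-0.2,0,0],60],
  [[0,0,0],[0,0,0],60],
  [[0,0,0],[0,0,0],60],
])

```text
time: 22.58
tool_pos: [491.0, -335.2, 208.3]
tcp_rot: [-1.576, 0.001, -2.107]
contact_force: [0.2, -0.7, 0.3]
grip_width: 59.7
```

Run:
```python
from h import *
np.set_printoptions(precision=1,suppress=True)
im=viewer.capture("wrist");cv2.imwrite("pics/wrist16.png",im)
p,r,o=pose();print(o['tool_pos'],np.degrees(o['tcp_rot']))
print(proj("wrist",(490,-338.7,146)))
im=viewer.capture("side");cv2.imwrite("pics/side16.png",im)
```

```text
[ 490.9 -335.2  208.3] [ -90.3    0.1 -120.7]
[324. 282.]
```

View pics/wrist16.png

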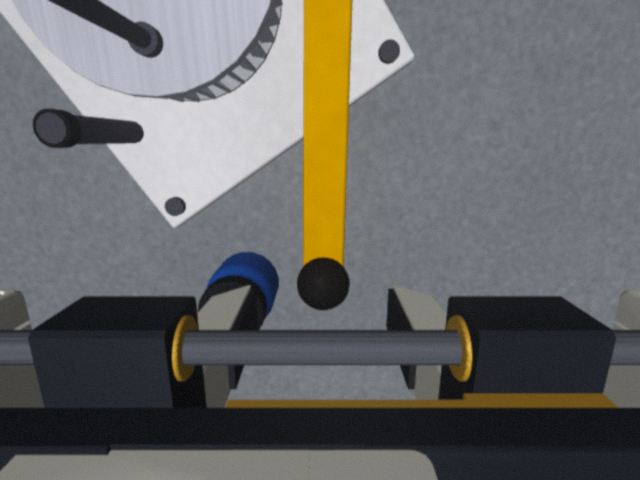

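View pics/side16.png

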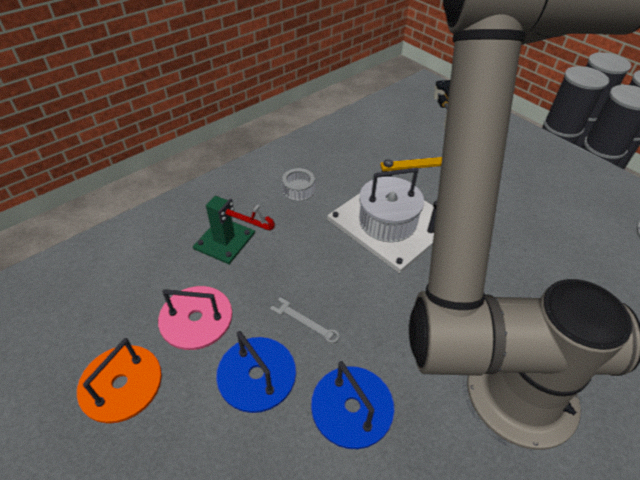

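Request:
send_rows([
  [[2,12,0.6],[0,0,0],60],
  [[2,12,0.6],[0,0,0],60],
  [[0,12,0],[0,0,0],60],
  [[0,6,0],[0,0,0],60],
  [[0,2,0],[0,0,0],60],
  [[0,0,0],[0,0,0],60],
])

```text
time: 23.42
tool_pos: [489.2, -340.4, 161.4]
tcp_rot: [-1.576, 0.001, -2.109]
contact_force: [-0.1, 0.5, 0.3]
grip_width: 60.0
```

Run:
```python
from h import *
np.set_printoptions(precision=1,suppress=True)
im=viewer.capture("wrist");cv2.imwrite("pics/wrist17.png",im)
p,r,o=pose();print(o['tool_pos'],np.degrees(o['tcp_rot']),o['contact_force'],o['joint_positions'])
# arc
piv=np.array([576.2,-201.5]);k=np.array([490,-341.]);print(np.linalg.norm(k-piv),np.degrees(np.arctan2(*(k-piv)[::-1])))
```

```text
[ 489.3 -340.4  161.6] [ -90.3    0.  -120.8] [ 0.2 -0.1 -0.3] [-0.7  0.6  1.4 -0.   1.2 -0.2]
163.98381017649277 -121.71279579786895
```

View pics/wrist17.png

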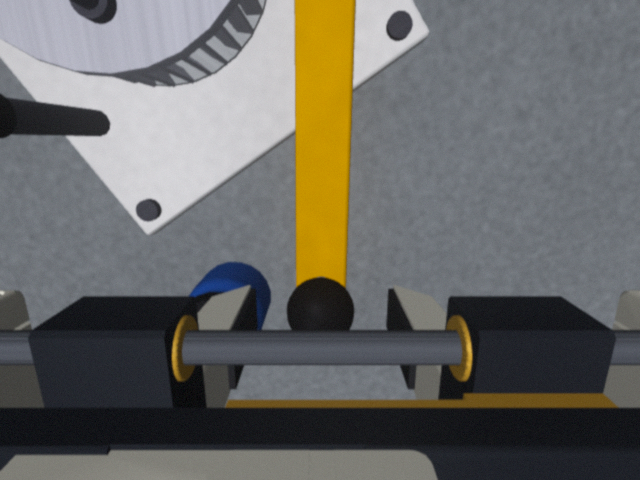

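Request:
send_rows([
  [[0,1,-4],[0,0,0],40],
  [[0,1,-4],[0,0,0],40],
  [[-0.2,0,-8.4],[0,2.9,0],40],
  [[-0.2,0,-8.4],[0,2.9,0],40],
  [[-0.2,0,-8.4],[0,2.9,0],40],
  [[-0.2,0,-8.4],[0,2.9,0],40],
  [[-0.2,0,-8.4],[0,2.9,0],40],
  [[-0.2,0,-8.4],[0,2.9,0],40],
  [[-0.2,0,-8.4],[0,2.9,0],40],
  [[-0.2,0,-8.4],[0,2.9,0],40],
])

```text
time: 24.72
tool_pos: [433.8, -290.2, 162.1]
tcp_rot: [-1.564, 0.004, -2.527]
contact_force: [1.7, -1.5, -1.1]
grip_width: 39.7
```

Run:
```python
from h import *
np.set_printoptions(precision=1,suppress=True)
im=viewer.capture("wrist");cv2.imwrite("pics/wrist18.png",im)
p,r,o=pose();print(o['tool_pos'],np.degrees(o['tcp_rot']),o['contact_force'],o['grip_width'])
piv=np.array([576.2,-201.5]);k=p[:2];print(np.linalg.norm(k-piv),np.degrees(np.arctan2(*(k-piv)[::-1])))
```

```text
[ 433.1 -289.3  162. ] [ -89.7    0.2 -144.9] [ 0.9 -0.7  0.6] 39.90377737881108
167.874601198149 -148.4542618228643
```

View pics/wrist18.png

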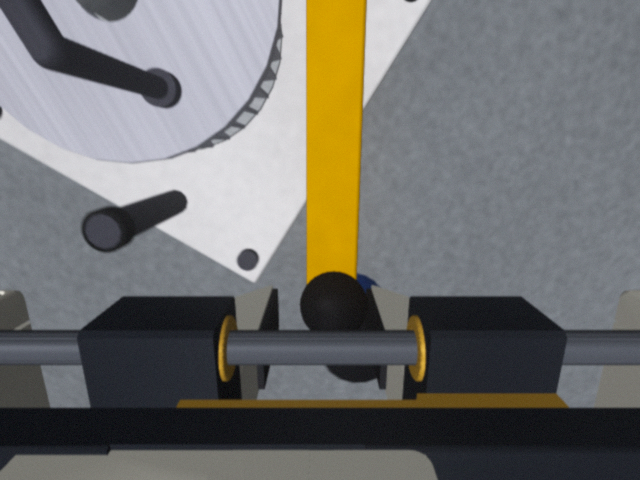

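Request:
send_rows([
  [[-0.4,0,-8.4],[0,2.9,0],40],
  [[-0.4,0,-8.4],[0,2.9,0],40],
  [[-0.4,0,-8.4],[0,2.9,0],40],
  [[-0.4,0,-8.4],[0,2.9,0],40],
  [[-0.4,0,-8.4],[0,2.9,0],40],
  [[-0.4,0,-8.4],[0,2.9,0],40],
  [[-0.4,0,-8],[0,2.9,0],40],
])

```text
time: 25.65
tool_pos: [410.7, -237.2, 163.3]
tcp_rot: [-1.558, 0.01, -2.889]
contact_force: [1.6, -0.1, -0.5]
grip_width: 40.1
```

Run:
```python
from h import *
np.set_printoptions(precision=1,suppress=True)
im=viewer.capture("wrist");cv2.imwrite("pics/wrist19.png",im)
p,r,o=pose();print(o['tool_pos'],np.degrees(o['tcp_rot']),o['contact_force'],o['grip_width'])
piv=np.array([576.2,-201.5]);k=p[:2];print(np.linalg.norm(k-piv),np.degrees(np.arctan2(*(k-piv)[::-1])))
```

```text
[ 410.3 -236.3  163.3] [ -89.3    0.6 -165.6] [0.8 0.6 0.1] 40.41785052726441
169.46942463572407 -168.1561659808149
```

View pics/wrist19.png

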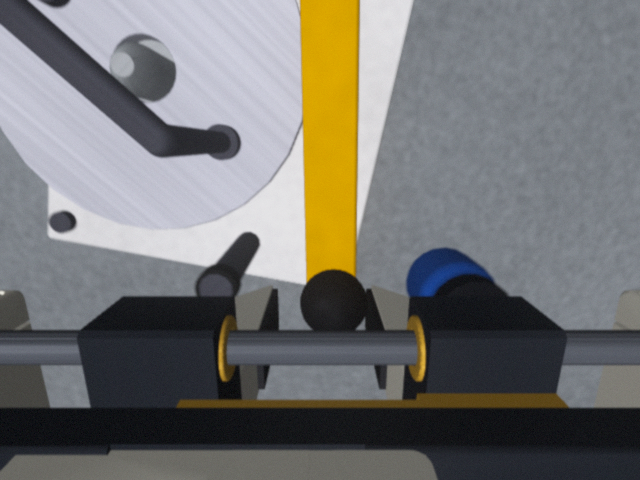

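Request:
send_rows([
  [[-0.8,1.5,-7],[-0.3,2.5,0],40],
  [[-0.8,1.5,-7],[-0.3,2.5,0],40],
  [[-0.5,1,-6],[0,2.2,0],40],
  [[-0.5,0,-5],[0,2,0],40],
  [[0,0,-4],[0,1,0],40],
])

```text
time: 26.32
tool_pos: [408.4, -209.5, 160.9]
tcp_rot: [-1.565, 0.014, -3.067]
contact_force: [-0.5, -1.8, -1.9]
grip_width: 39.8
```

Run:
```python
from h import *
np.set_printoptions(precision=1,suppress=True)
im=viewer.capture("wrist");cv2.imwrite("pics/wrist20.png",im)
p,r,o=pose();print(o['tool_pos'],np.degrees(o['tcp_rot']),o['contact_force'],o['grip_width'])
piv=np.array([576.2,-201.5]);k=p[:2];print(np.linalg.norm(k-piv),np.degrees(np.arctan2(*(k-piv)[::-1])))
```

```text
[ 408.3 -209.   160.8] [ -89.7    0.8 -175.8] [-0.4 -0.8 -0.9] 40.16429225683072
168.11269404818944 -177.44060095449677
```

View pics/wrist20.png

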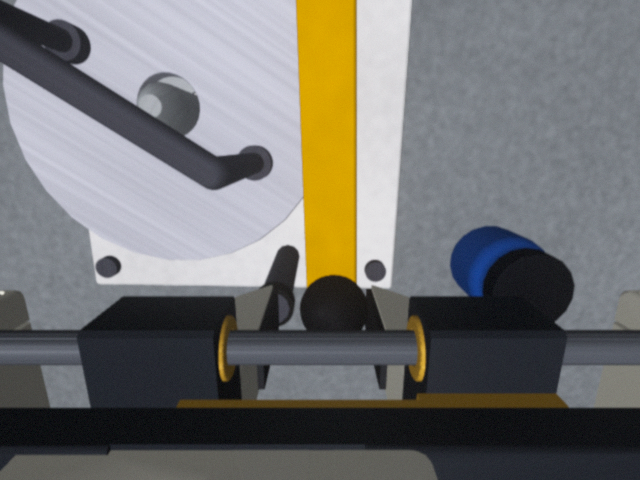

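Request:
send_rows([
  [[0,0,-4],[0,0.6,0],40],
  [[0,0,-4],[0,0,0],40],
  [[0,0,-4],[0,0,0],40],
])

```text
time: 26.75
tool_pos: [407.6, -201.8, 160.9]
tcp_rot: [-1.555, 0.014, -3.076]
contact_force: [-2.9, -27.6, -13.9]
grip_width: 39.9
```

Request:
send_rows([
  [[0,0,0.5],[0,0,0],40],
  [[0,0,0],[0,0,0],40],
])

```text
time: 27.0
tool_pos: [407.6, -202.8, 160.8]
tcp_rot: [-1.554, 0.014, -3.076]
contact_force: [-0.1, -0.6, 0.2]
grip_width: 40.3
```

Run:
```python
from h import *
np.set_printoptions(precision=1,suppress=True)
im=viewer.capture("wrist");cv2.imwrite("pics/wrist21.png",im)
p,r,o=pose();print(o['tool_pos'],np.degrees(o['tcp_rot']),o['contact_force'],o['grip_width'])
a=atz("wrist",(297,10),118);b=atz("wrist",(305,270),118);print(a,b)
```

```text
[ 407.6 -202.7  160.8] [ -89.     0.8 -176.2] [ 0.  -0.7  0.5] 39.86012038616945
[ 534.1 -184.8  118. ] [ 418.2 -194.6  118. ]
```

View pics/wrist21.png

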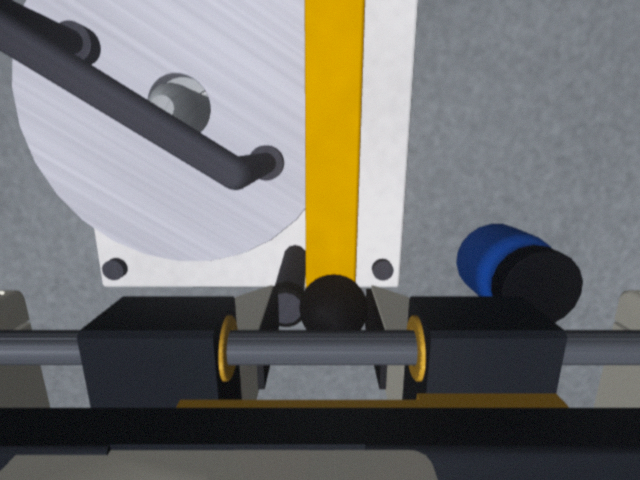

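Request:
send_rows([
  [[0,0,0.5],[0,0,0],60],
  [[0,0,0],[0,0,0],60],
  [[0,0,0],[0,0,0],60],
  [[0,-6,0],[0,0,0],60],
  [[0,-12,0],[0,0,0],60],
  [[0,-15,0],[0,0,0],60],
  [[0,-15,0],[0,0,0],60],
  [[0,-15,0],[0,0,0],60],
  [[0,-15,0],[0,0,0],60],
  [[0,-15,20],[0,0,0],60],
  [[0,-10,20],[0,0,0],60],
  [[0,0,20],[0,0,0],60],
  [[0,0,20],[0,0,0],60],
  [[0,0,0],[0,0,0],60],
  [[0,0,0],[0,0,0],60],
])

```text
time: 28.92
tool_pos: [411.7, -283.1, 275.1]
tcp_rot: [-1.553, 0.018, -3.074]
contact_force: [-0.6, 0.5, -1.0]
grip_width: 59.8
```

Run:
```python
from h import *
np.set_printoptions(precision=2,suppress=True)
ims={}
for c in("wrist","side","top"):
    ims[c]=viewer.capture(c);cv2.imwrite(f"pics/{c}22.png",ims[c])
p,r,o=pose();print(o['time'],o['tool_pos'],o['contact_force'],o['grip_width'])
cv2.imwrite("pics/s22z.png",cv2.resize(ims['side'][130:290,180:480],None,fx=2.6,fy=2.6,interpolation=cv2.INTER_CUBIC))
for n in ("small_wheel","wrench","grease_jar"): print(n,[spot_point(c,n)[:1] for c in("side","top")])
```

```text
29.075 [ 411.83 -282.85  275.38] [-0.47  0.96 -0.33] 60.06658231146941
small_wheel [[{'point': [296.8, 187.0], 'conf': 0.8}], [{'point': [358.0, 152.8], 'conf': 0.66}]]
wrench [[{'point': [303.7, 321.2], 'conf': 0.78}], [{'point': [281.9, 257.4], 'conf': 0.59}]]
grease_jar [[], []]
```

View pics/wrist22.png

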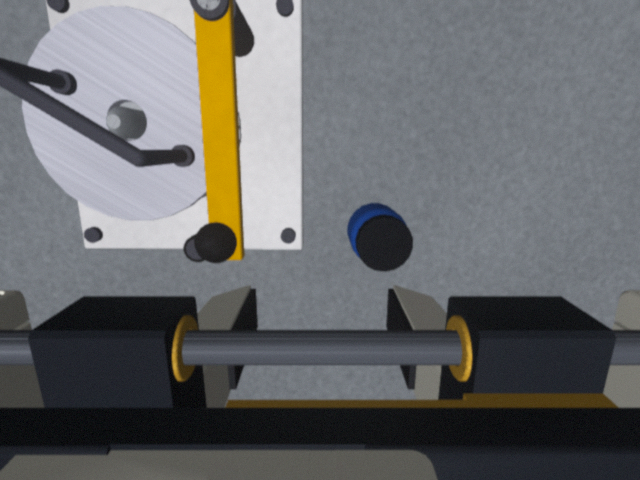

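View pics/s22z.png

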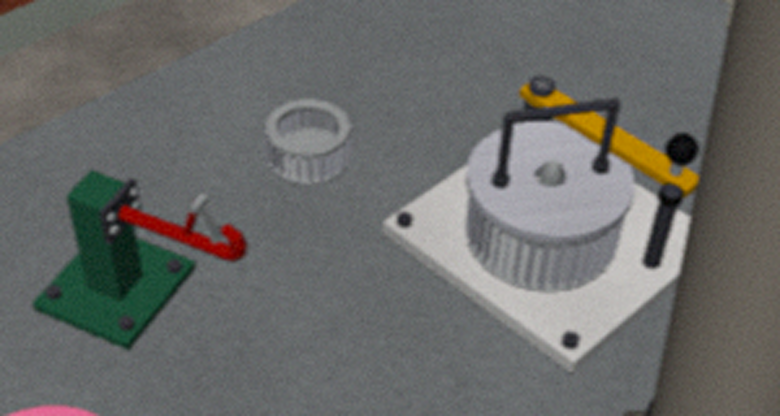

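View pics/top22.png

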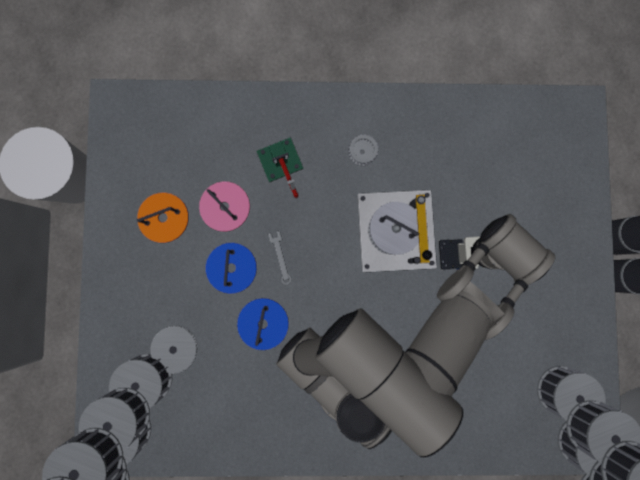

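Run:
```python
from h import *
im=cv2.imread("pics/wrist22.png")
hsv=cv2.cvtColor(im,cv2.COLOR_BGR2HSV);m=cv2.inRange(hsv,(18,150,120),(32,255,255));m[:,:150]=0;m[270:]=0
def ang(P):
    P=np.array(P);return np.degrees(np.arctan2(*np.polyfit(P[:,0],P[:,1],1)[:1],1))
L=[];Rr=[]
for row in range(30,215,5):
    c=np.where(m[row,150:300])[0]+150
    if len(c)>10:L.append(atz("wrist",(c[0],row),118)[:2]);Rr.append(atz("wrist",(c[-1],row),118)[:2])
print("bar edges",ang(L),ang(Rr),len(L), L[0],L[-1],Rr[0],Rr[-1])
E=[]
g=im[:,:,0].astype(int)
for row in range(60,240,5):
    c=np.where(g[row,255:330]>150)[0]+255
    if len(c):E.append(atz("wrist",(c[-1],row),20)[:2])
print("base edge",ang(E),E[0],E[-1])
```

```text
bar edges 3.5054572285005206 3.5017925082233035 37 [ 556.90787573 -188.14498967] [ 429.57947348 -195.44552419] [ 558.6737136  -211.87667065] [ 431.17881406 -219.78204695]
base edge 3.1375453768497583 [ 563.09354056 -258.37877291] [ 391.25323802 -267.79825064]
```

```bash
python3 -c "
from plant import bot
print(bot.close_job())"
```

```text
the job is handed in; nothing more can be done
None
```

The job is handed in; no verdict came back. I used about 29 s of the 64 s.

**What I did**
- **Unhooking:** I pinched the bail about 26 mm beside the hook and pressed it about 11–14 mm back against the keeper. I then lifted it about 39 mm over the bill and drew it off.
- **Seating:** I lowered the plate over the spindle until the wrist force showed contact, at the height expected for a seated plate, and then opened the fingers.
- **Retaining bar:** I held the knob between the open fingers and swung the bar round until it met its stop (a brief 28 N sideways, about 31 N in all). Then I backed off and withdrew.

**Last checks**
- **Plate:** It looks flat on the wheel, with the spindle showing through its bore. I judged its flatness and centring from the pictures and did not measure them after release.
- **Bar:** It rests at the stop post, within about 0.4° (0.006 rad) of the fixture's edge direction.
- **Keeper:** It looks shut in the side picture.
- **Gripper:** It is clear of everything, with only about 1 N of sensor noise.
- **Bystanders:** The small wheel and wrench were found within about 3 pixels of their starting positions. The network missed the grease jar in the final side and top pictures. It stands upright in the wrist picture, but I did not measure its position again.

**Disagreement:** The cameras differed by 3–5 mm on the spindle's y position. I relied on the wrist camera, which saw the plate and spindle together, and the plate went on without binding.

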